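# Restock the tea display: tall caddy to the back, small tin in front

### The job

Restock the empty lane of the tea display like the lanes beside it. First slide the tall green caddy along the counter, without lifting it, into the empty lane until it stands against the back of the lane. Then open only the green-lidded bin, take out the small green tin, stand it in the same lane close up against the front of the caddy, and leave the bin shut again and all the other stock and things on the counter as they were.

Things in the scene. Friction and masses are not known exactly. Their poses are not given: they have to be found in the camera images.
- caddy_green_mid (a point): Centre of the tall green tea caddy: square tin 80 x 80 mm, 105 mm high, about 0.45 kg, loose on the counter between robot and display. Origin half-way up (52 mm); x, y parallel to its sides, z up. Its top 8 mm is a round cap 62 mm across. Push it on a flat side below its middle: pushed higher than 55 mm above the counter it may tip. Friction about 0.6.
- lane_back (a point): The display's empty lane: point on the counter at the inner face of its back wall, midway between the side walls. x points into the lane (away from the robot), y across, z up. Inside 96 mm wide, 150 mm from open mouth to back wall; side walls 4 mm thick, 45 mm high; no floor or sill: stock slides in on the counter. One of three lanes 106 mm apart; any may be the empty one.
- lane_mouth (a point): Middle of the open mouth of the empty lane, on the counter, 150 mm before lane_back; same axes. A caddy fully home has its centre 40 mm before lane_back.
- lid_green (a joint): Opening angle of the green lid, rad: 0 shut, 1.75 fully open (just past upright, leaning away from the robot); the hinge is along the bin's far edge and turns freely. Left below about 1.2 rad the lid falls shut by itself, above about 1.6 it stays open. It weighs 0.12 kg.
- lid_green_knob (a point): Grip point on the brass knob of the green lid: an upright block 14 mm square, 30 mm high, standing on the lid near its edge towards the robot. The point is 22 mm above the lid's upper face and moves with the lid. With the lid shut x points from knob to hinge, y along the hinge, z up.
- lid_green_hinge (a point): Middle of the green lid's hinge line, on the bin's far top edge at the lid's underside (81 mm above the counter); y along the hinge. With the lid shut the knob's grip point lies 90 mm from it towards the robot and 28 mm higher. The lid is 107 x 107 mm, 6 mm thick.
- bin_green_floor (a point): Centre of the inner floor of the green-lidded bin (13.5 mm above the counter); x away from the robot, y across. Square bin, 100 mm wide inside, 107 mm outside, rim 80 mm above the counter. Three such bins with green, red and yellow lids stand side by side, 109 mm apart, in any order, on a 10 mm board.
- tin_green_mid (a point): Centre of the small green tin (round, 44 mm across, 50 mm high, 0.09 kg; origin half-way up, z up), standing in the shut green-lidded bin.
- lid_red (a joint): Opening angle of the red lid (same make); to stay shut.
- lid_yellow (a joint): Opening angle of the yellow lid (same make); to stay shut.
- caddy_red_mid (a point): Centre of the red caddy (same size as the green one), at the back of a full lane; to be left alone.
- caddy_yellow_mid (a point): Centre of the yellow caddy (same size), at the back of a full lane; to be left alone.
- tin_red_mid (a point): Centre of the small red tin (44 x 50 mm) in front of the red caddy; to be left alone.
- tin_yellow_mid (a point): Centre of the small yellow tin (44 x 50 mm) in front of the yellow caddy; to be left alone.
- packet: Tea packet lying on the counter beyond the bins, 65 x 105 mm, 42 mm high; origin under its centre; to be left alone.
- scoop: Small brass scoop on the counter to the left, bowl 48 mm across and 28 mm high at the origin, handle about 135 mm long towards its -x; to be left alone.
Things that resemble listed ones, but are neither listed nor needed, are in the scene too. Leave any blue or pink look-alike of the part that bears caddy_green_mid alone.

How it is judged:
By the outcome, as a careful person would: the job done as asked, in the order asked, and still so for the second after the job is handed in, with the robot touching nothing.
It also fails if it takes over 72 s, if anything falls off the work surface, if the arm or the gripper's body presses on something with over 40 N, if the wrist force passes 120 N, or if a joint passes its speed limit or range.

### The arm

A 7-joint arm with a two-finger parallel gripper is mounted at the origin on the work surface. World frame = base frame: x ahead of the robot, y to its left, z up, the work surface at z = 0. Lengths are in m, angles in rad, forces in N, time in s.
With the tool pointing down it reaches from about 0.425 to 0.925 m from the base axis. Payload 6.8 kg.
Tool frame: the origin (TCP) lies at the very end of the fingers, on their centre line; the grasp point (between the pads) lies 19 mm behind it (bot.grasp_offset is the distance from the TCP to the grasp point, in m); z points along the fingers, y is the direction in which the jaws open and shut (so a half turn about z gives the same grasp; the last joint's range is limited). The gripper opens to 85 mm and grips with 20 to 120 N. Pads are 22 mm wide; open, the fingers measure 114 mm over their backs; the gripper's body (76 mm by 85 mm) begins 54 mm behind the grasp point. The pads swing forward as they close: fully open they stand 13 mm farther back than shut.
Start: joints at [-1.349, 0.477, 0.022, 1.555, -0.011, 1.109, -0.083], TCP at [0.219, 0.639, 0.231] pointing down, gripper open.
Joint ranges: [-2.96, 2.96], [-0.34, 2.1], [-1.41, 1.46], [0.24, 2.44], [-1.37, 4.51], [0.17, 1.92], [-2.96, 2.96]. Speed limits (rad/s): [2.39, 2.39, 3.14, 3.14, 3.14, 3.14, 3.14].

### API

Orientations are given as a unit quaternion [w, x, y, z].
In Python, from station import monitor, cams, bot, finder gives the robot as it stands.
- The arm moves only by the tool jog_arm, never from a script. Its argument "plan" is a list of rows, each an object of numbers: "x", "y", "z": the shift along the tool's x, y, z as a fraction of full scale; "wx", "wy", "wz": the turn, a rotation vector about the tool's x, y, z as a fraction of full scale. A call has 1 to 12 rows; each row is the pose to reach, as a shift and turn from the pose measured when the call began, along the tool's axes at that moment, turning the shorter way round; what a row does not reach only later rows make up. Full scale, the value 1, is 20 cm for a shift and 180 degrees for a turn. A row lasts 1/12 s, in which the tool goes at most 41.7 mm and 7.16 degrees, less where a joint would pass 70% of its speed; a pose out of reach is approached as far as the arm can. A call with a number of a shift or a turn outside -1 to 1 is refused whole. A call with a gripper value outside its range is refused whole. "hand" is the opening, from -1 (shut) to 1 (fully open), set as the call begins (left out, the last holds). The fingers move at their own pace and stop on an object; "grip_force" is the grip in N (left out, the last holds). Time passes only in rows, so rows that repeat a pose let the fingers close. It gives the time, the measured TCP pose, the force and the opening at its end, in the units of the state.
- monitor.get_obs(): the state, without advancing time (a new reading comes with each control period).
- cams.read_camera(name): name is "scene" or "top"; returns the picture (420x560x3 uint8, red, green, blue); there is no depth.
- cams.get_calibration(name): a dict with "fx", "fy", "cx", "cy" (pixels), "extrinsics" (4x4, takes a point from world to camera coordinates). Camera axes: x right, y down, z forward; pixel columns grow to the right and rows downward; lengths in m; the calibration is good to about 2 mm. A picture is of the moment at which its call begins. get_calibration takes no time and is no camera call.
- bot.hand_in(): hands the job in, once; it reports no verdict.
Trained networks look in the newest picture that a camera, given by its name, has taken for a name from the list of things; names that differ only in an ending like _2 or _b are one class to them, and where a whole thing is asked for, a point or a joint stands for the part that bears it (a point fixed in the world has none). Each returns a list of dicts, best first, with "confidence" (0 to 1); they miss things now and then, are a little off and sometimes report something else, mostly with a low value. They report only what shows in the picture. A call takes as long as a camera call. They do not tell look-alikes from the thing itself.
- finder.find_in(camera, target): "bbox" ([left, top, width, height] in pixels, round what is visible of it).
- finder.place_of(camera, target): "location" ([column, row] in pixels: a listed point, or the origin of a listed thing).
The state is a dict: "t": time; "q": joint angles; "joint_vel": joint speeds; "joint_torque": joint torques, N m; "eef_pos": TCP position; "tool_rot": TCP orientation; "contact_force": force on the tool from outside, world axes, zero at the start; "torque": the same for the moment, N m; "gripper_width": opening from 0.0 (shut) to 1.0 (fully open).
Only numpy, scipy, OpenCV 4.12 (cv2) and the standard library are available. Lean on these libraries where they do the work, as an engineer would, in place of code of your own. Each camera call takes 0.05 s, during which the arm holds its last target. There are 200 camera calls.

## Working session

There is one attempt and no reset: what is moved stays moved. The work goes in short steps, Python scripts to look and compute and a tool call to move; the robot and the scene stay as the last step left them, time stands still between calls to the robot, and variables do not carry over. Pictures are saved under pics/ and viewed, about 8 in all and at most 12, crops included, and the job is handed in when it is done.

Besides the shell and the picture viewer there is one more tool, called after "Request:" as name(argument=value, ...) on one line, values as JSON. jog_arm: Moves the arm, as the interface text tells. Shift numbers are shares of 20 cm and turn numbers shares of 180 degrees, none past 1 either way. Its arguments: {"type":"object","properties":{"plan":{"type":"array","items":{"type":"object","properties":{"x":{"type":"number","minimum":-1,"maximum":1},"y":{"type":"number","minimum":-1,"maximum":1},"z":{"type":"number","minimum":-1,"maximum":1},"wx":{"type":"number","minimum":-1,"maximum":1},"wy":{"type":"number","minimum":-1,"maximum":1},"wz":{"type":"number","minimum":-1,"maximum":1}}}},"hand":{"type":"number"},"grip_force":{"type":"number"}},"required":["plan"]}

```bash
ls; mkdir -p pics
cat > h.py <<'E'
import numpy as np, cv2
from station import monitor, cams, bot, finder
def ray(cam,px):
    c=cams.get_calibration(cam);E=np.array(c["extrinsics"]);R,t=E[:3,:3],E[:3,3]
    d=R.T@np.array([(px[0]-c["cx"])/c["fx"],(px[1]-c["cy"])/c["fy"],1]);return -R.T@t,d
def atz(cam,px,z):
    o,d=ray(cam,px);return np.round(o+d*(z-o[2])/d[2],4)
def proj(cam,p):
    c=cams.get_calibration(cam);E=np.array(c["extrinsics"]);q=E[:3,:3]@np.array(p)+E[:3,3]
    return np.round([c["fx"]*q[0]/q[2]+c["cx"],c["fy"]*q[1]/q[2]+c["cy"]],1)
def save(cam,name,box=None,s=1):
    im=cams.read_camera(cam)[:,:,::-1]
    if box: im=im[box[1]:box[3],box[0]:box[2]]
    cv2.imwrite(f"pics/{name}.png",cv2.resize(im,None,fx=s,fy=s,interpolation=cv2.INTER_CUBIC))
E
python3 - <<'E'
from h import *
save("top","t0",s=1.4);save("scene","s0",s=1.4)
o=monitor.get_obs();print(o["t"],o["eef_pos"],o["tool_rot"],o["gripper_width"],o["contact_force"])
Z=dict(caddy_green_mid=.052,lane_back=0,lane_mouth=0,lid_green_knob=.109,lid_green_hinge=.081,bin_green_floor=.0135,tin_green_mid=.0385,scoop=0,packet=0,caddy_red_mid=.052,caddy_yellow_mid=.052,tin_red_mid=.025,tin_yellow_mid=.025)
for n,z in Z.items():
  for c in ("top","scene"):
    for r in finder.place_of(c,n)[:3]: print(n,c,np.round(r["location"],1),round(r["confidence"],2),atz(c,r["location"],z)[:2])
for c in ("top","scene"): print(c,ray(c,(280,210)))
E
```

```text
pics
0.1 [0.21845575 0.63812332 0.23043543] [-5.99506954e-05  1.64149888e-01  9.86435076e-01 -8.06633273e-04] 1.0006720349541192 [ 0.2595472  -0.52443666 -0.20361288]
caddy_green_mid top [447.5 304.8] 0.89 [ 0.2234 -0.3935]
caddy_green_mid top [322.2 263. ] 0.71 [ 0.3333 -0.08  ]
caddy_green_mid top [274.6 218.6] 0.61 [0.4512 0.0414]
caddy_green_mid scene [272.4 212.4] 0.85 [0.4449 0.0424]
caddy_green_mid scene [173.9 200.5] 0.8 [ 0.3387 -0.2945]
caddy_green_mid scene [317.5 169.3] 0.71 [0.2783 0.2385]
lane_back top [211.4 137.2] 0.87 [0.6997 0.2215]
lane_back scene [339.8 278.5] 0.66 [0.7044 0.2248]
lane_mouth top [208.4 188.6] 0.94 [0.5477 0.2273]
lane_mouth scene [329.  238.8] 0.96 [0.5507 0.2244]
lane_mouth scene [272.5 210.4] 0.7 [0.4005 0.0493]
lid_green_knob top [438.9 209.8] 0.82 [ 0.4579 -0.3701]
lid_green_knob top [247.7 144.5] 0.36 [0.6367 0.1073]
lid_green_knob scene [147.6 229.6] 0.89 [ 0.4868 -0.3714]
lid_green_hinge top [429.4 176.3] 0.96 [ 0.5519 -0.365 ]
lid_green_hinge scene [151.8 246. ] 0.96 [ 0.5333 -0.3645]
bin_green_floor scene [156.4 247. ] 0.59 [ 0.4972 -0.36
[... 178 characters left out ...]
0.7076 -0.2234]
caddy_red_mid top [247.5 147.3] 0.88 [0.6492 0.1128]
caddy_red_mid scene [303.4 266.5] 0.64 [0.6686 0.1079]
caddy_yellow_mid top [287.  144.7] 0.79 [0.6549 0.0049]
caddy_yellow_mid scene [273.5 267.5] 0.6 [0.657 0.013]
tin_red_mid top [243.6 170.9] 0.62 [0.5904 0.126 ]
tin_red_mid top [275.4 220.4] 0.34 [0.4504 0.0397]
tin_red_mid scene [301.2 249. ] 0.39 [0.5893 0.1174]
tin_yellow_mid top [283.2 171.7] 0.78 [0.5864 0.0163]
tin_yellow_mid scene [271.9 251.8] 0.43 [0.5843 0.0188]
top (array([0.29479683, 0.02464378, 1.05887696]), array([ 0.17523708,  0.00208784, -0.98457045]))
scene (array([ 1.29187769, -0.07974044,  1.28545275]), array([-0.565947  ,  0.09945404, -0.81855118]))
```

View pics/t0.png

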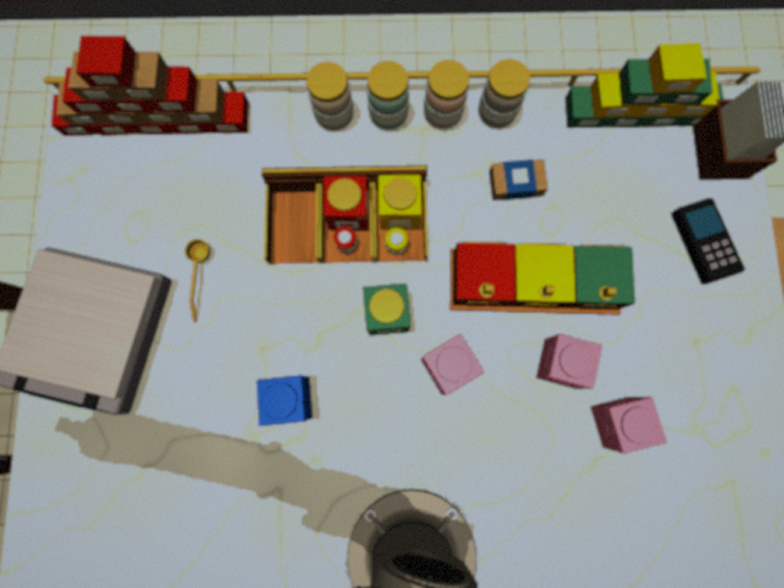

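View pics/s0.png

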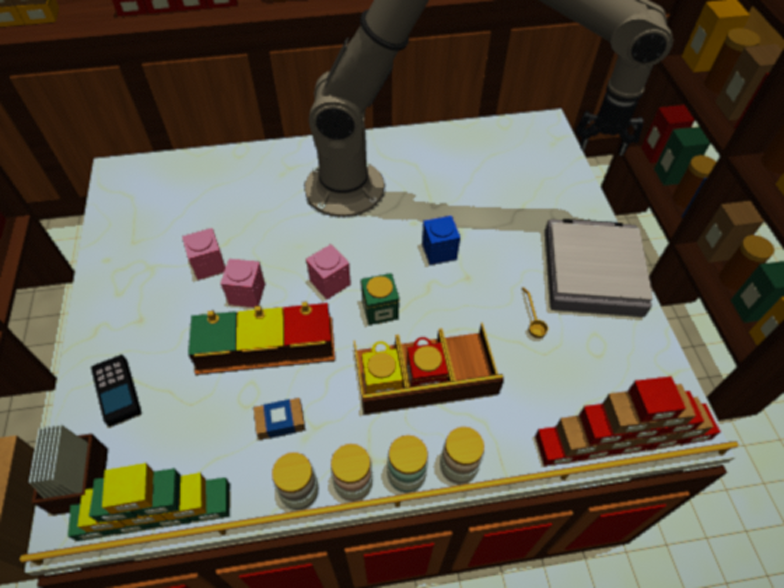

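The top view shows the following (pixels in the 1.4x picture):
- The green caddy is at (386,308).
- The look-alikes are one blue block at (284,400) and three pink ones at (452,364), (570,361) and (629,424).
- The empty lane is the left one, at (293,220).
- The bins run red (485,272), yellow (546,272), green (604,275).

I choose the green caddy at (386,308) and the right-hand bin, and check both in one close composite.

Run:
```python
from h import *
t=cams.read_camera("top")[:,:,::-1];s=cams.read_camera("scene")[:,:,::-1]
def cr(im,x,y,w,h,k,g=10):
    o=cv2.resize(im[y:y+h,x:x+w],None,fx=k,fy=k,interpolation=cv2.INTER_CUBIC)
    for i in range(0,w,g): cv2.line(o,(i*k,0),(i*k,6),(0,0,255),1)
    for i in range(0,h,g): cv2.line(o,(0,i*k),(6,i*k),(0,0,255),1)
    return o
a=cr(t,180,110,130,140,3) # lane + caddy
b=cr(t,315,165,145,65,2)
c=cr(s,130,195,120,70,3)
d=cr(s,250,190,110,110,3)
W=np.zeros((600,800,3),np.uint8)
for im,x,y in((a,0,0),(c,0,0),):pass
W[0:420,0:390]=a; W[0:330,400:730]=d; W[340:550,400:760]=c; W[430:560,0:290]=b
cv2.imwrite("pics/c1.png",W)
```

```text
(no output)
```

View pics/c1.png

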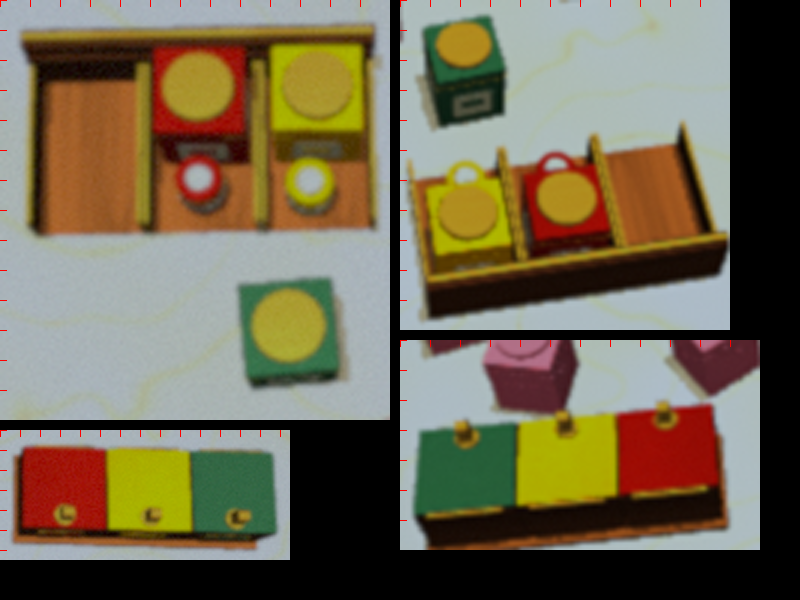

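Run:
```python
from h import *
A=lambda x,y:(x/3+180,y/3+110); B=lambda x,y:(x/2+315,(y-430)/2+165)
D=lambda x,y:((x-400)/3+250,y/3+190); C=lambda x,y:((x-400)/3+130,(y-340)/3+195)
def P(n,c,px,z): print(n,c,atz(c,px,z)[:2])
P("cap","top",A(288,325),.105);P("cap","scene",D(463,45),.105)
for n,p in(("c1",(239,285)),("c2",(331,280)),("c3",(340,372)),("c4",(250,378))):P(n,"top",A(*p),.097)
for n,p in(("wL mouth",(35,230)),("wM mouth",(144,230)),("wL back",(36,70)),("wM back",(144,65)),("wR mouth",(262,229)),("wRR",(372,229))):P(n,"top",A(*p),.045)
P("wM mouth","scene",D(595,138),.045);P("wL mouth","scene",D(683,126),.045);P("wR m","scene",D(502,150),.045)
P("red cap","top",A(198,87),.105);P("yel cap","top",A(318,85),.105);P("red cap","scene",D(567,197),.105);P("yel cap","scene",D(468,212),.105)
P("red tin","top",A(198,178),.05);P("yel tin","top",A(311,180),.05)
for p in((193,452),(272,455),(275,533),(193,530)):P("lid","top",B(*p),.087)
for p in((420,430),(515,423),(517,505),(417,515)):P("lid","scene",C(*p),.087)
P("knob top","top",B(238,517),.113);P("knob top","scene",C(463,422),.117)
```

```text
cap top [0.4436 0.037 ]
cap scene [0.4506 0.0372]
c1 top [0.4797 0.078 ]
c2 top [4.827e-01 2.000e-04]
c3 top [ 0.4045 -0.0057]
c4 top [0.4007 0.0693]
wL mouth top [0.543  0.2639]
wM mouth top [0.5414 0.166 ]
wL back top [0.6947 0.267 ]
wM back top [0.6979 0.1674]
wR mouth top [0.5406 0.0599]
wRR top [ 0.539  -0.0389]
wM mouth scene [0.5584 0.1698]
wL mouth scene [0.5586 0.2711]
wR m scene [0.5573 0.0641]
red cap top [0.6532 0.1121]
yel cap top [0.6533 0.0082]
red cap scene [0.6595 0.1141]
yel cap scene [0.6606 0.0101]
red tin top [0.5876 0.117 ]
yel tin top [0.5841 0.0152]
lid top [ 0.5519 -0.3162]
lid top [ 0.5462 -0.4184]
lid top [ 0.4438 -0.4124]
lid top [ 0.4494 -0.3082]
lid scene [ 0.4477 -0.4129]
lid scene [ 0.455 -0.309]
lid scene [ 0.5607 -0.3088]
lid scene [ 0.5561 -0.4136]
knob top top [ 0.4607 -0.3566]
knob top scene [ 0.4657 -0.3588]
```

The crop confirms the choice: the green caddy with a gold cap is at about (0.447, 0.037), yaw about 3°. The empty left lane is centred at y≈0.22 with its back at x≈0.70. The green bin is rightmost, its lid centre at about (0.501, -0.3625) with yaw about -3.5° and its knob at about (0.464, -0.360). Next I'll write a move calculator.

```bash
cat >> h.py <<'E'
from scipy.spatial.transform import Rotation as Ro
def rot(jaw,tilt=0,az=0):
    """jaw: azimuth (deg) of tool y; tilt: fingers lean so that tool z points toward azimuth az by tilt deg"""
    z=np.array([np.sin(np.radians(tilt))*np.cos(np.radians(az)),np.sin(np.radians(tilt))*np.sin(np.radians(az)),-np.cos(np.radians(tilt))])
    y=np.array([np.cos(np.radians(jaw)),np.sin(np.radians(jaw)),0]);y-=z*(y@z);y/=np.linalg.norm(y)
    return Ro.from_matrix(np.c_[np.cross(y,z),y,z])
def cur():
    o=monitor.get_obs();w,x,y,z=o["tool_rot"];return np.array(o["eef_pos"]),Ro.from_quat([x,y,z,w]),o
def rel(start,tg):
    """numbers for tg=(pos,R) from start=(pos,R)"""
    d=start[1].inv().apply(np.array(tg[0])-start[0])/.2
    w=(start[1].inv()*tg[1]).as_rotvec()/np.pi
    n=int(max(np.ceil(np.linalg.norm(d)*200/41.7),np.ceil(np.linalg.norm(w)*180/7.16)))
    print({k:round(float(v),3) for k,v in zip(("x","y","z","wx","wy","wz"),(*d,*w))},"rows>=",n)
    return tg
def chain(*tgs):
    p,R,o=cur();s=(p,R)
    for t in tgs: s=rel(s,t)
def state():
    p,R,o=cur();print("t",round(o["t"],2),"p",np.round(p,4),"yaw",np.round(R.as_matrix()[:,1],3),"z",np.round(R.as_matrix()[:,2],3),"F",np.round(o["contact_force"],1),"g",round(o["gripper_width"],3),"q",np.round(o["q"],2))
E
python3 - <<'E'
from h import *
R=rot(3,12,90)
chain(([.34,.47,.23],rot(50)),([.42,.30,.23],rot(25)),([.45,.12,.22],rot(3)),([.449,-.05,.20],R),([.449,-.05,.031],R))
E
```

```text
{'x': -0.847, 'y': -0.601, 'z': 0.006, 'wx': -0.0, 'wy': -0.0, 'wz': 0.117} rows>= 5
{'x': -0.853, 'y': -0.394, 'z': 0.0, 'wx': 0.0, 'wy': 0.0, 'wz': 0.139} rows>= 5
{'x': -0.879, 'y': -0.244, 'z': 0.05, 'wx': 0.0, 'wy': 0.0, 'wz': 0.122} rows>= 5
{'x': -0.849, 'y': -0.049, 'z': 0.1, 'wx': -0.003, 'wy': 0.067, 'wz': 0.0} rows>= 5
{'x': -0.175, 'y': -0.009, 'z': 0.827, 'wx': 0.0, 'wy': 0.0, 'wz': 0.0} rows>= 5
```

Request:
jog_arm(plan=[{"x": -0.847, "y": -0.601, "z": 0.006, "wz": 0.117}, {"x": -0.847, "y": -0.601, "z": 0.006, "wz": 0.117}, {"x": -0.847, "y": -0.601, "z": 0.006, "wz": 0.117}, {"x": -0.847, "y": -0.601, "z": 0.006, "wz": 0.117}, {"x": -0.847, "y": -0.601, "z": 0.006, "wz": 0.117}, {"x": -0.847, "y": -0.601, "z": 0.006, "wz": 0.117}, {"x": -0.847, "y": -0.601, "z": 0.006, "wz": 0.117}], hand=0.2)

```text
invalid input at $.plan[0]: expected keys x, y, z, wx, wy, wz
```

Request:
jog_arm(plan=[{"x": -0.853, "y": -0.394, "wz": 0.139}, {"x": -0.853, "y": -0.394, "wz": 0.139}, {"x": -0.853, "y": -0.394, "wz": 0.139}, {"x": -0.853, "y": -0.394, "wz": 0.139}, {"x": -0.853, "y": -0.394, "wz": 0.139}, {"x": -0.853, "y": -0.394, "wz": 0.139}, {"x": -0.853, "y": -0.394, "wz": 0.139}])

```text
invalid input at $.plan[0]: expected keys x, y, z, wx, wy, wz
```

Request:
jog_arm(plan=[{"x": -0.879, "y": -0.244, "z": 0.05, "wz": 0.122}, {"x": -0.879, "y": -0.244, "z": 0.05, "wz": 0.122}, {"x": -0.879, "y": -0.244, "z": 0.05, "wz": 0.122}, {"x": -0.879, "y": -0.244, "z": 0.05, "wz": 0.122}, {"x": -0.879, "y": -0.244, "z": 0.05, "wz": 0.122}, {"x": -0.879, "y": -0.244, "z": 0.05, "wz": 0.122}, {"x": -0.879, "y": -0.244, "z": 0.05, "wz": 0.122}])

```text
invalid input at $.plan[0]: expected keys x, y, z, wx, wy, wz
```

Run:
```python
from h import *
state();R=rot(3,12,90)
chain(([.449,-.052,.20],R),([.449,-.052,.031],R))
```

```text
t 1.5 p [0.2186 0.6386 0.2313] yaw [ 0.324  0.946 -0.   ] z [-0.  0. -1.] F [ 0.4  0.1 -0.2] g 1.0 q [-1.35  0.48  0.02  1.56 -0.01  1.11 -0.08]
{'x': -2.208, 'y': -2.894, 'z': 0.156, 'wx': -0.043, 'wy': 0.056, 'wz': 0.377} rows>= 18
{'x': -0.175, 'y': -0.009, 'z': 0.827, 'wx': 0.0, 'wy': 0.0, 'wz': 0.0} rows>= 5
```

Request:
jog_arm(plan=[{"x": -0.847, "y": -0.601, "z": 0.006, "wx": 0, "wy": 0, "wz": 0.117}, {"x": -0.847, "y": -0.601, "z": 0.006, "wx": 0, "wy": 0, "wz": 0.117}, {"x": -0.847, "y": -0.601, "z": 0.006, "wx": 0, "wy": 0, "wz": 0.117}, {"x": -0.847, "y": -0.601, "z": 0.006, "wx": 0, "wy": 0, "wz": 0.117}, {"x": -0.847, "y": -0.601, "z": 0.006, "wx": 0, "wy": 0, "wz": 0.117}, {"x": -0.847, "y": -0.601, "z": 0.006, "wx": 0, "wy": 0, "wz": 0.117}, {"x": -0.847, "y": -0.601, "z": 0.006, "wx": 0, "wy": 0, "wz": 0.117}], hand=0.2)

```text
t: 2.08
eef_pos: [0.3424, 0.4676, 0.2306]
tool_rot: [0.0, 0.344, 0.939, 0.0]
contact_force: [-0.7, 1.0, 0.9]
gripper_width: 0.598
```

Request:
jog_arm(plan=[{"x": -0.853, "y": -0.394, "z": 0, "wx": 0, "wy": 0, "wz": 0.139}, {"x": -0.853, "y": -0.394, "z": 0, "wx": 0, "wy": 0, "wz": 0.139}, {"x": -0.853, "y": -0.394, "z": 0, "wx": 0, "wy": 0, "wz": 0.139}, {"x": -0.853, "y": -0.394, "z": 0, "wx": 0, "wy": 0, "wz": 0.139}, {"x": -0.853, "y": -0.394, "z": 0, "wx": 0, "wy": 0, "wz": 0.139}, {"x": -0.853, "y": -0.394, "z": 0, "wx": 0, "wy": 0, "wz": 0.139}])

```text
t: 2.58
eef_pos: [0.4239, 0.2925, 0.231]
tool_rot: [0.001, 0.543, 0.84, -0.0]
contact_force: [0.5, -1.0, 1.0]
gripper_width: 0.599
```

Request:
jog_arm(plan=[{"x": -0.879, "y": -0.244, "z": 0.05, "wx": 0, "wy": 0, "wz": 0.122}, {"x": -0.879, "y": -0.244, "z": 0.05, "wx": 0, "wy": 0, "wz": 0.122}, {"x": -0.879, "y": -0.244, "z": 0.05, "wx": 0, "wy": 0, "wz": 0.122}, {"x": -0.879, "y": -0.244, "z": 0.05, "wx": 0, "wy": 0, "wz": 0.122}, {"x": -0.879, "y": -0.244, "z": 0.05, "wx": 0, "wy": 0, "wz": 0.122}, {"x": -0.879, "y": -0.244, "z": 0.05, "wx": 0, "wy": 0, "wz": 0.122}])

```text
t: 3.08
eef_pos: [0.4523, 0.1086, 0.2215]
tool_rot: [0.002, 0.694, 0.72, 0.0]
contact_force: [0.1, -0.6, 0.4]
gripper_width: 0.604
```

Run:
```python
from h import *
state();R=rot(3,12,90)
chain(([.449,-.052,.20],R),([.449,-.052,.031],R))
```

```text
t 3.08 p [0.4523 0.1086 0.2215] yaw [0.999 0.035 0.002] z [ 0.002 -0.002 -1.   ] F [ 0.1 -0.6  0.4] g 0.604 q [-0.81  0.14  0.48  2.08 -0.08  0.94 -0.25]
{'x': -0.802, 'y': -0.045, 'z': 0.109, 'wx': -0.002, 'wy': 0.067, 'wz': -0.005} rows>= 4
{'x': -0.175, 'y': -0.009, 'z': 0.827, 'wx': 0.0, 'wy': 0.0, 'wz': 0.0} rows>= 5
```

Request:
jog_arm(plan=[{"x": -0.802, "y": -0.045, "z": 0.109, "wx": 0, "wy": 0.067, "wz": 0}, {"x": -0.802, "y": -0.045, "z": 0.109, "wx": 0, "wy": 0.067, "wz": 0}, {"x": -0.802, "y": -0.045, "z": 0.109, "wx": 0, "wy": 0.067, "wz": 0}, {"x": -0.802, "y": -0.045, "z": 0.109, "wx": 0, "wy": 0.067, "wz": 0}, {"x": -0.802, "y": -0.045, "z": 0.109, "wx": 0, "wy": 0.067, "wz": 0}, {"x": -0.802, "y": -0.045, "z": 0.109, "wx": 0, "wy": 0.067, "wz": 0}])

```text
t: 3.58
eef_pos: [0.4496, -0.0563, 0.1998]
tool_rot: [-0.073, 0.693, 0.714, 0.073]
contact_force: [-0.2, 0.0, 0.4]
gripper_width: 0.599
```

Run:
```python
from h import *
state();R=rot(3,12,90)
chain(([.449,-.052,.032],R))
save("top","t2",(150,100,350,300),3)
```

```text
t 3.58 p [ 0.4496 -0.0563  0.1998] yaw [1.    0.03  0.003] z [-0.003  0.205 -0.979] F [-0.2  0.   0.4] g 0.599 q [-0.41  0.2   0.62  2.11 -0.39  0.96  0.47]
{'x': -0.151, 'y': -0.005, 'z': 0.826, 'wx': -0.001, 'wy': 0.001, 'wz': -0.007} rows>= 5
```

View pics/t2.png

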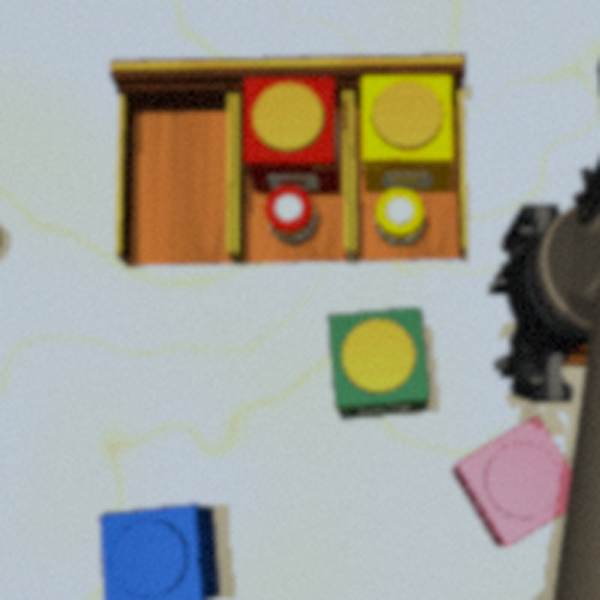

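Request:
jog_arm(plan=[{"x": -0.151, "y": -0.005, "z": 0.826, "wx": 0, "wy": 0, "wz": 0}, {"x": -0.151, "y": -0.005, "z": 0.826, "wx": 0, "wy": 0, "wz": 0}, {"x": -0.151, "y": -0.005, "z": 0.826, "wx": 0, "wy": 0, "wz": 0}, {"x": -0.151, "y": -0.005, "z": 0.826, "wx": 0, "wy": 0, "wz": 0}, {"x": -0.151, "y": -0.005, "z": 0.826, "wx": 0, "wy": 0, "wz": 0}, {"x": -0.151, "y": -0.005, "z": 0.826, "wx": 0, "wy": 0, "wz": 0}])

```text
t: 4.13
eef_pos: [0.448, -0.0464, 0.0307]
tool_rot: [-0.076, 0.691, 0.716, 0.071]
contact_force: [0.4, -0.1, 1.4]
gripper_width: 0.603
```

Run:
```python
from h import *
state();p,R,o=cur()
for y in (-.02,.065,.075,.168): rel((p,R),([.449,y,.034],rot(2,12,90)))
```

```text
t 4.13 p [ 0.448  -0.0464  0.0307] yaw [ 0.999  0.036 -0.003] z [-0.01   0.207 -0.978] F [ 0.4 -0.1  1.4] g 0.603 q [-0.24  0.51  0.43  2.22 -0.74  0.63  0.83]
{'x': 0.132, 'y': 0.01, 'z': 0.011, 'wx': -0.003, 'wy': 0.0, 'wz': 0.0} rows>= 1
{'x': 0.548, 'y': 0.025, 'z': 0.099, 'wx': -0.003, 'wy': 0.0, 'wz': 0.0} rows>= 3
{'x': 0.597, 'y': 0.027, 'z': 0.11, 'wx': -0.003, 'wy': 0.0, 'wz': 0.0} rows>= 3
{'x': 1.051, 'y': 0.043, 'z': 0.206, 'wx': -0.003, 'wy': 0.0, 'wz': 0.0} rows>= 6
```

Request:
jog_arm(plan=[{"x": 0.1, "y": 0.009, "z": 0.004, "wx": 0, "wy": 0, "wz": 0}, {"x": 0.145, "y": 0.01, "z": 0.014, "wx": 0, "wy": 0, "wz": 0}, {"x": 0.19, "y": 0.012, "z": 0.023, "wx": 0, "wy": 0, "wz": 0}, {"x": 0.235, "y": 0.013, "z": 0.033, "wx": 0, "wy": 0, "wz": 0}, {"x": 0.28, "y": 0.015, "z": 0.043, "wx": 0, "wy": 0, "wz": 0}, {"x": 0.325, "y": 0.017, "z": 0.052, "wx": 0, "wy": 0, "wz": 0}, {"x": 0.37, "y": 0.018, "z": 0.062, "wx": 0, "wy": 0, "wz": 0}, {"x": 0.415, "y": 0.02, "z": 0.071, "wx": 0, "wy": 0, "wz": 0}, {"x": 0.46, "y": 0.021, "z": 0.081, "wx": 0, "wy": 0, "wz": 0}, {"x": 0.505, "y": 0.023, "z": 0.09, "wx": 0, "wy": 0, "wz": 0}, {"x": 0.55, "y": 0.025, "z": 0.1, "wx": 0, "wy": 0, "wz": 0}, {"x": 0.595, "y": 0.027, "z": 0.11, "wx": 0, "wy": 0, "wz": 0}])

```text
t: 5.13
eef_pos: [0.4489, 0.0756, 0.0338]
tool_rot: [-0.076, 0.691, 0.716, 0.071]
contact_force: [-0.4, -3.0, 2.3]
gripper_width: 0.601
```

Run:
```python
from h import *
state();p,R,o=cur()
for y in (.08,.166,.168): rel((p,R),([.449,y,.034],rot(2,12,90)))
save("top","t3",(150,100,350,300),3)
for r in finder.place_of("top","caddy_green_mid")[:4]: print(r["confidence"],r["location"],atz("top",r["location"],.052))
```

```text
t 5.13 p [0.4489 0.0756 0.0338] yaw [ 0.999  0.036 -0.004] z [-0.011  0.207 -0.978] F [-0.4 -3.   2.3] g 0.601 q [-0.48  0.48  0.4   2.25 -0.78  0.57  0.6 ]
{'x': 0.022, 'y': 0.001, 'z': 0.003, 'wx': -0.003, 'wy': 0.0, 'wz': -0.0} rows>= 1
{'x': 0.442, 'y': 0.017, 'z': 0.093, 'wx': -0.003, 'wy': 0.0, 'wz': -0.0} rows>= 3
{'x': 0.452, 'y': 0.017, 'z': 0.095, 'wx': -0.003, 'wy': 0.0, 'wz': -0.0} rows>= 3
0.89 [449.3, 304.8] [ 0.2233 -0.398   0.052 ]
0.56 [407.5, 259.9] [ 0.3376 -0.3007  0.052 ]
```

View pics/t3.png

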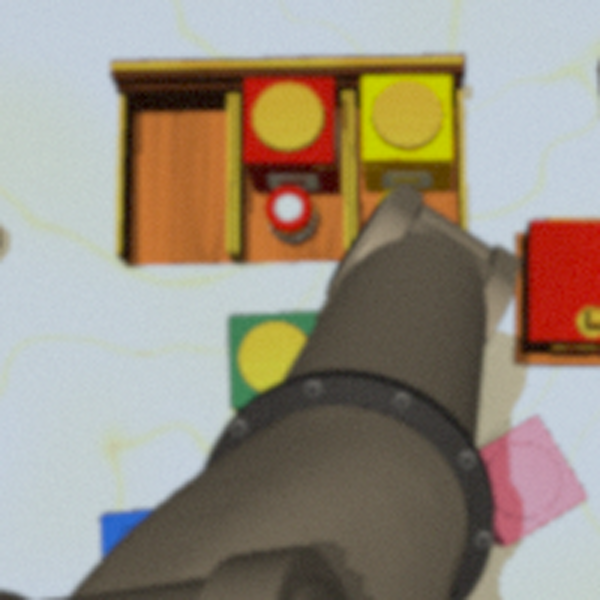

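Request:
jog_arm(plan=[{"x": 0.037, "y": 0.002, "z": 0.006, "wx": 0, "wy": 0, "wz": 0}, {"x": 0.079, "y": 0.003, "z": 0.015, "wx": 0, "wy": 0, "wz": 0}, {"x": 0.121, "y": 0.005, "z": 0.024, "wx": 0, "wy": 0, "wz": 0}, {"x": 0.163, "y": 0.006, "z": 0.033, "wx": 0, "wy": 0, "wz": 0}, {"x": 0.205, "y": 0.008, "z": 0.042, "wx": 0, "wy": 0, "wz": 0}, {"x": 0.247, "y": 0.01, "z": 0.051, "wx": 0, "wy": 0, "wz": 0}, {"x": 0.289, "y": 0.011, "z": 0.06, "wx": 0, "wy": 0, "wz": 0}, {"x": 0.331, "y": 0.013, "z": 0.069, "wx": 0, "wy": 0, "wz": 0}, {"x": 0.373, "y": 0.014, "z": 0.078, "wx": 0, "wy": 0, "wz": 0}, {"x": 0.415, "y": 0.016, "z": 0.087, "wx": 0, "wy": 0, "wz": 0}, {"x": 0.457, "y": 0.017, "z": 0.096, "wx": 0, "wy": 0, "wz": 0}, {"x": 0.457, "y": 0.017, "z": 0.096, "wx": 0, "wy": 0, "wz": 0}])

```text
t: 6.23
eef_pos: [0.4482, 0.1731, 0.0341]
tool_rot: [-0.078, 0.689, 0.717, 0.072]
contact_force: [-0.1, 1.0, -0.5]
gripper_width: 0.598
```

Run:
```python
from h import *
state();p,R,o=cur()
for r in finder.place_of("scene","caddy_green_mid")[:4]+finder.place_of("top","caddy_green_mid")[:0]: print(r["confidence"],r["location"],atz("scene",r["location"],.052))
cams.read_camera("scene")
for r in finder.place_of("scene","caddy_green_mid")[:4]: print(r["confidence"],r["location"],atz("scene",r["location"],.052))
b=rot(2,12,90)
chain(([.44,.145,.034],b),([.43,.145,.15],rot(5)),([.39,.15,.19],rot(50)),([.382,.22,.17],rot(91)),([.382,.22,.037],rot(91)))
```

```text
t 6.23 p [0.4482 0.1731 0.0341] yaw [ 0.999  0.041 -0.004] z [-0.013  0.21  -0.978] F [-0.1  1.  -0.5] g 0.598 q [-0.67  0.49  0.38  2.22 -0.79  0.54  0.41]
0.92 [315.7, 171.6] [0.2882 0.2296 0.052 ]
0.92 [173.6, 199.1] [ 0.3323 -0.2954  0.052 ]
0.89 [234.3, 192.4] [ 0.3368 -0.0792  0.052 ]
0.78 [149.4, 178.8] [ 0.2245 -0.3809  0.052 ]
0.87 [316.9, 174.0] [0.3002 0.2315 0.052 ]
0.84 [172.4, 199.1] [ 0.3316 -0.2996  0.052 ]
0.83 [149.3, 180.8] [ 0.234  -0.3812  0.052 ]
0.82 [233.6, 191.7] [ 0.3333 -0.0814  0.052 ]
{'x': -0.123, 'y': -0.047, 'z': -0.026, 'wx': -0.004, 'wy': -0.0, 'wz': 0.001} rows>= 1
{'x': 0.122, 'y': -0.046, 'z': -0.567, 'wx': 0.004, 'wy': -0.067, 'wz': -0.017} rows>= 3
{'x': 0.042, 'y': -0.197, 'z': -0.2, 'wx': 0.0, 'wy': 0.0, 'wz': -0.25} rows>= 7
{'x': 0.256, 'y': 0.242, 'z': 0.1, 'wx': 0.0, 'wy': 0.0, 'wz': -0.228} rows>= 6
{'x': 0.0, 'y': 0.0, 'z': 0.665, 'wx': 0.0, 'wy': 0.0, 'wz': 0.0} rows>= 4
```

Request:
jog_arm(plan=[{"x": -0.14, "y": -0.03, "z": -0.03, "wx": 0, "wy": 0, "wz": 0}, {"x": -0.14, "y": -0.03, "z": -0.03, "wx": 0, "wy": 0, "wz": 0}, {"x": -0.03, "y": -0.06, "z": -0.7, "wx": 0, "wy": -0.067, "wz": 0}, {"x": -0.03, "y": -0.06, "z": -0.7, "wx": 0, "wy": -0.067, "wz": 0}, {"x": -0.03, "y": -0.06, "z": -0.7, "wx": 0, "wy": -0.067, "wz": 0}, {"x": -0.03, "y": -0.06, "z": -0.7, "wx": 0, "wy": -0.067, "wz": 0}, {"x": -0.03, "y": -0.06, "z": -0.7, "wx": 0, "wy": -0.067, "wz": 0}])

```text
t: 7.02
eef_pos: [0.4408, 0.1357, 0.1743]
tool_rot: [-0.0, 0.693, 0.721, 0.001]
contact_force: [0.8, -0.2, 0.4]
gripper_width: 0.603
```

Run:
```python
from h import *
state()
chain(([.39,.18,.19],rot(50)),([.38,.22,.17],rot(91)),([.38,.22,.037],rot(91)))
```

```text
t 7.02 p [0.4408 0.1357 0.1743] yaw [0.999 0.038 0.002] z [ 0.001  0.002 -1.   ] F [ 0.8 -0.2  0.4] g 0.603 q [-1.12  0.25  0.81  2.15 -0.24  0.83 -0.13]
{'x': 0.231, 'y': -0.245, 'z': -0.078, 'wx': 0.001, 'wy': -0.001, 'wz': -0.266} rows>= 7
{'x': 0.167, 'y': 0.121, 'z': 0.1, 'wx': 0.0, 'wy': 0.0, 'wz': -0.228} rows>= 6
{'x': 0.0, 'y': 0.0, 'z': 0.665, 'wx': 0.0, 'wy': 0.0, 'wz': 0.0} rows>= 4
```

Request:
jog_arm(plan=[{"x": 0.231, "y": -0.245, "z": -0.078, "wx": 0, "wy": 0, "wz": -0.15}, {"x": 0.231, "y": -0.245, "z": -0.078, "wx": 0, "wy": 0, "wz": -0.266}, {"x": 0.231, "y": -0.245, "z": -0.078, "wx": 0, "wy": 0, "wz": -0.35}, {"x": 0.231, "y": -0.245, "z": -0.078, "wx": 0, "wy": 0, "wz": -0.494}, {"x": 0.41, "y": -0.32, "z": 0, "wx": 0, "wy": 0, "wz": -0.494}, {"x": 0.41, "y": -0.32, "z": 0, "wx": 0, "wy": 0, "wz": -0.494}, {"x": 0.41, "y": -0.32, "z": 0, "wx": 0, "wy": 0, "wz": -0.494}, {"x": 0.41, "y": -0.32, "z": 0, "wx": 0, "wy": 0, "wz": -0.494}, {"x": 0.41, "y": -0.32, "z": 0, "wx": 0, "wy": 0, "wz": -0.494}, {"x": 0.41, "y": -0.32, "z": 0, "wx": 0, "wy": 0, "wz": -0.494}, {"x": 0.41, "y": -0.32, "z": 0, "wx": 0, "wy": 0, "wz": -0.494}, {"x": 0.41, "y": -0.32, "z": 0, "wx": 0, "wy": 0, "wz": -0.494}])

```text
t: 8.02
eef_pos: [0.3736, 0.2144, 0.1742]
tool_rot: [0.0, 0.014, 1.0, 0.001]
contact_force: [0.5, 0.3, -0.1]
gripper_width: 0.601
```

Run:
```python
from h import *
state()
save("top","t4",(150,100,350,300),3);save("scene","s4",(230,150,380,300),4)
for c in ("top","scene"):
  for r in finder.place_of(c,"caddy_green_mid")[:4]: print(c,r["confidence"],r["location"],atz(c,r["location"],.052))
chain(([.38,.22,.037],rot(91)))
```

```text
t 8.02 p [0.3736 0.2144 0.1742] yaw [0.028 1.    0.002] z [ 0.001  0.002 -1.   ] F [ 0.5  0.3 -0.1] g 0.601 q [-1.15  0.15  0.54  2.2  -0.11  0.81  1.  ]
top 0.88 [323.5, 261.0] [ 0.3384 -0.0835  0.052 ]
top 0.85 [206.6, 281.1] [0.2923 0.2174 0.052 ]
top 0.78 [448.8, 303.6] [ 0.2263 -0.397   0.052 ]
top 0.75 [205.1, 221.9] [0.4454 0.2244 0.052 ]
scene 0.92 [236.2, 191.7] [ 0.3348 -0.0722  0.052 ]
scene 0.75 [146.0, 181.5] [ 0.2354 -0.3931  0.052 ]
scene 0.74 [315.4, 170.4] [0.2823 0.2297 0.052 ]
scene 0.67 [324.7, 209.0] [0.4597 0.2249 0.052 ]
{'x': -0.03, 'y': 0.026, 'z': 0.687, 'wx': 0.001, 'wy': 0.0, 'wz': -0.018} rows>= 4
```

View pics/t4.png

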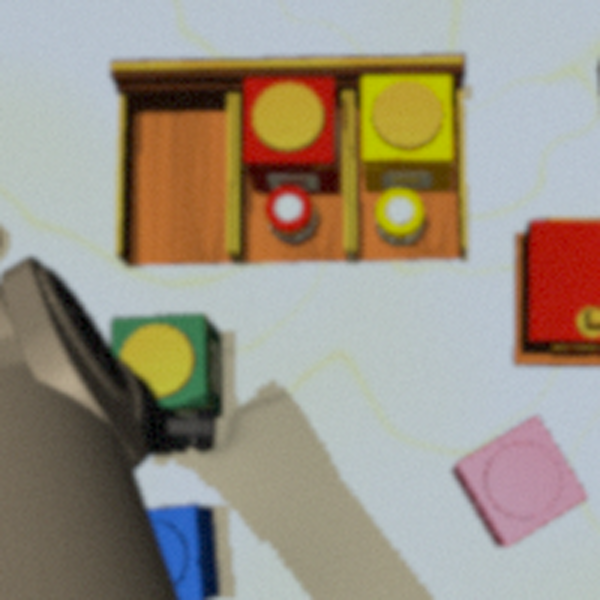

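```bash
cat >> h.py <<'E'
def blob(cam,lo,hi,box,im=None):
    im=cams.read_camera(cam) if im is None else im
    h=cv2.cvtColor(im,cv2.COLOR_RGB2HSV);m=cv2.inRange(h,lo,hi);x0,y0,x1,y1=box
    k=np.zeros_like(m);k[y0:y1,x0:x1]=m[y0:y1,x0:x1]
    n,_,st,ce=cv2.connectedComponentsWithStats(k);i=1+np.argmax(st[1:,4]) if n>1 else 0
    return ce[i],st[i]
E
python3 - <<'E'
from h import *
G=(15,110,90),(28,255,255)
for c,boxes in(("top",((185,195,230,240),(235,125,262,155))),("scene",((305,180,345,215),(290,245,320,270)))):
  im=cams.read_camera(c)
  for b in boxes:
    ce,st=blob(c,*G,b,im);print(c,ce,st,atz(c,ce,.105))
E
```

```text
top [201.50485437 217.11650485] [190 209  25  20 309] [0.4497 0.2231 0.105 ]
top [245.75586854 138.44835681] [235 127  23  23 426] [0.6547 0.1127 0.105 ]
scene [324.28638498 197.30046948] [316 190  18  15 213] [0.4476 0.2212 0.105 ]
scene [305.03663004 255.6959707 ] [296 247  19  18 273] [0.6593 0.1121 0.105 ]
```

View pics/s4.png

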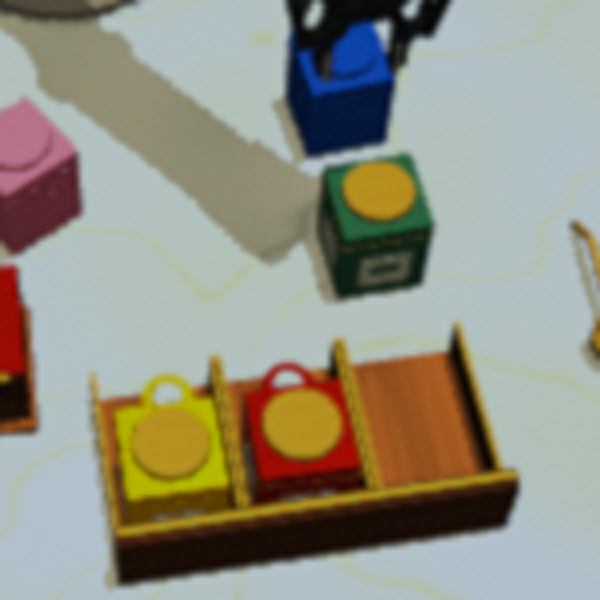

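Request:
jog_arm(plan=[{"x": 0, "y": 0.04, "z": 0.685, "wx": 0, "wy": 0, "wz": -0.018}, {"x": 0, "y": 0.04, "z": 0.685, "wx": 0, "wy": 0, "wz": -0.018}, {"x": 0, "y": 0.04, "z": 0.685, "wx": 0, "wy": 0, "wz": -0.018}, {"x": 0, "y": 0.04, "z": 0.685, "wx": 0, "wy": 0, "wz": -0.018}, {"x": 0, "y": 0.04, "z": 0.685, "wx": 0, "wy": 0, "wz": -0.018}, {"x": 0, "y": 0.04, "z": 0.685, "wx": 0, "wy": 0, "wz": -0.018}])

```text
t: 8.82
eef_pos: [0.3741, 0.2227, 0.0371]
tool_rot: [0.0, -0.009, 1.0, 0.0]
contact_force: [0.2, -0.2, 0.6]
gripper_width: 0.6
```

Run:
```python
from h import *
state();p,R,o=cur()
for x,y in ((.385,.222),(.47,.219),(.49,.2187),(.57,.22),(.61,.221)): rel((p,R),([x,y,.037],rot(91)))
```

```text
t 8.82 p [0.3741 0.2227 0.0371] yaw [-0.019  1.     0.001] z [ 0.     0.001 -1.   ] F [ 0.2 -0.2  0.6] g 0.6 q [-1.01  0.44  0.4   2.28 -0.36  0.48  1.27]
{'x': -0.054, 'y': -0.005, 'z': 0.0, 'wx': 0.0, 'wy': 0.0, 'wz': 0.0} rows>= 1
{'x': -0.479, 'y': -0.028, 'z': 0.001, 'wx': 0.0, 'wy': 0.0, 'wz': 0.0} rows>= 3
{'x': -0.579, 'y': -0.031, 'z': 0.001, 'wx': 0.0, 'wy': 0.0, 'wz': 0.0} rows>= 3
{'x': -0.979, 'y': -0.032, 'z': 0.001, 'wx': 0.0, 'wy': 0.0, 'wz': 0.0} rows>= 5
{'x': -1.179, 'y': -0.031, 'z': 0.001, 'wx': 0.0, 'wy': 0.0, 'wz': 0.0} rows>= 6
```

Request:
jog_arm(plan=[{"x": -0.08, "y": -0.006, "z": 0, "wx": 0, "wy": 0, "wz": 0}, {"x": -0.12, "y": -0.008, "z": 0, "wx": 0, "wy": 0, "wz": 0}, {"x": -0.16, "y": -0.011, "z": 0, "wx": 0, "wy": 0, "wz": 0}, {"x": -0.2, "y": -0.014, "z": 0, "wx": 0, "wy": 0, "wz": 0}, {"x": -0.24, "y": -0.017, "z": 0, "wx": 0, "wy": 0, "wz": 0}, {"x": -0.28, "y": -0.02, "z": 0, "wx": 0, "wy": 0, "wz": 0}, {"x": -0.32, "y": -0.022, "z": 0, "wx": 0, "wy": 0, "wz": 0}, {"x": -0.36, "y": -0.025, "z": 0, "wx": 0, "wy": 0, "wz": 0}, {"x": -0.4, "y": -0.028, "z": 0, "wx": 0, "wy": 0, "wz": 0}, {"x": -0.43, "y": -0.028, "z": 0, "wx": 0, "wy": 0, "wz": 0}, {"x": -0.45, "y": -0.028, "z": 0, "wx": 0, "wy": 0, "wz": 0}])

```text
t: 9.73
eef_pos: [0.4652, 0.2186, 0.0371]
tool_rot: [0.0, -0.009, 1.0, 0.0]
contact_force: [-3.4, -0.5, 2.8]
gripper_width: 0.598
```

Run:
```python
from h import *
state();p,R,o=cur()
G=(15,110,90),(28,255,255)
ce,st=blob("scene",*G,(300,195,350,245));print(ce,st,atz("scene",ce,.105))
for x,y in ((.50,.219),(.6,.2205),(.61,.2205)): rel((p,R),([x,y,.037],rot(91)))
save("scene","s5",(250,160,370,280),5)
```

```text
t 9.73 p [0.4652 0.2186 0.0371] yaw [-0.018  1.     0.001] z [ 0.001  0.001 -1.   ] F [-3.4 -0.5  2.8] g 0.598 q [-0.87  0.53  0.39  2.1  -0.37  0.57  1.37]
[328.36086957 214.96086957] [319 208  19  15 230] [0.5209 0.2184 0.105 ]
{'x': -0.174, 'y': -0.001, 'z': 0.001, 'wx': 0.0, 'wy': 0.0, 'wz': 0.0} rows>= 1
{'x': -0.674, 'y': -0.003, 'z': 0.001, 'wx': 0.0, 'wy': 0.0, 'wz': 0.0} rows>= 4
{'x': -0.724, 'y': -0.004, 'z': 0.001, 'wx': 0.0, 'wy': 0.0, 'wz': 0.0} rows>= 4
```

View pics/s5.png

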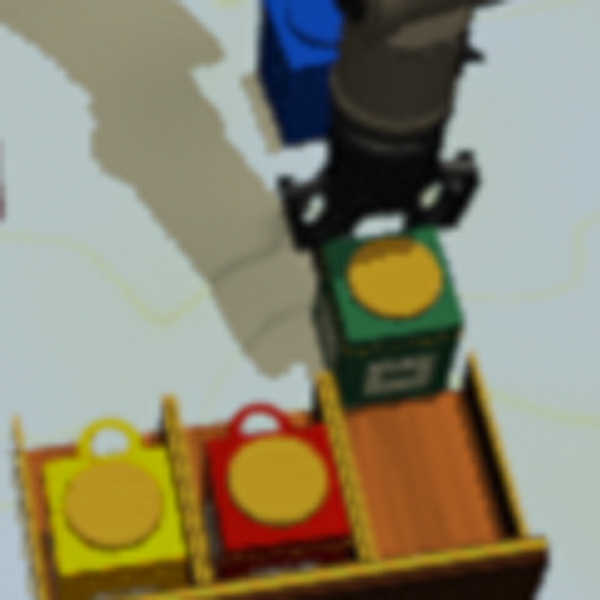

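Request:
jog_arm(plan=[{"x": -0.06, "y": 0.006, "z": 0, "wx": 0, "wy": 0, "wz": 0}, {"x": -0.11, "y": 0.012, "z": 0, "wx": 0, "wy": 0, "wz": 0}, {"x": -0.16, "y": 0.017, "z": 0, "wx": 0, "wy": 0, "wz": 0}, {"x": -0.21, "y": 0.017, "z": 0, "wx": 0, "wy": 0, "wz": 0}, {"x": -0.26, "y": 0.017, "z": 0, "wx": 0, "wy": 0, "wz": 0}, {"x": -0.31, "y": 0.017, "z": 0, "wx": 0, "wy": 0, "wz": 0}, {"x": -0.36, "y": 0.018, "z": 0, "wx": 0, "wy": 0, "wz": 0}, {"x": -0.41, "y": 0.018, "z": 0, "wx": 0, "wy": 0, "wz": 0}, {"x": -0.46, "y": 0.018, "z": 0, "wx": 0, "wy": 0, "wz": 0}, {"x": -0.51, "y": 0.018, "z": 0, "wx": 0, "wy": 0, "wz": 0}, {"x": -0.55, "y": 0.018, "z": 0, "wx": 0, "wy": 0, "wz": 0}, {"x": -0.58, "y": 0.018, "z": 0, "wx": 0, "wy": 0, "wz": 0}])

```text
t: 10.83
eef_pos: [0.5824, 0.2243, 0.0373]
tool_rot: [0.001, -0.009, 1.0, 0.0]
contact_force: [-2.7, -0.2, 1.2]
gripper_width: 0.598
```

Run:
```python
from h import *
state()
G=(15,110,90),(28,255,255)
im=cams.read_camera("scene")
for b in ((315,235,350,275),(290,245,316,270)):
  ce,st=blob("scene",*G,b,im);print(ce,st,atz("scene",ce,.105))
```

```text
t 10.83 p [0.5824 0.2243 0.0373] yaw [-0.018  1.     0.001] z [ 0.002  0.001 -1.   ] F [-2.7 -0.2  1.2] g 0.598 q [-0.75  0.66  0.39  1.84 -0.37  0.71  1.44]
[338.36363636 244.96212121] [329 237  20  17 264] [0.6381 0.2236 0.105 ]
[305.03663004 255.6959707 ] [296 247  19  18 273] [0.6593 0.1121 0.105 ]
```

Request:
jog_arm(plan=[{"x": -0.03, "y": -0.003, "z": 0, "wx": 0, "wy": 0, "wz": 0}, {"x": -0.05, "y": -0.005, "z": 0, "wx": 0, "wy": 0, "wz": 0}, {"x": -0.07, "y": -0.007, "z": 0, "wx": 0, "wy": 0, "wz": 0}, {"x": -0.085, "y": -0.008, "z": 0, "wx": 0, "wy": 0, "wz": 0}, {"x": -0.095, "y": -0.008, "z": 0, "wx": 0, "wy": 0, "wz": 0}, {"x": -0.1, "y": -0.008, "z": 0, "wx": 0, "wy": 0, "wz": 0}])

```text
t: 11.38
eef_pos: [0.6037, 0.2229, 0.0375]
tool_rot: [0.002, -0.009, 1.0, 0.0]
contact_force: [-3.3, -0.2, 1.9]
gripper_width: 0.6
```

Request:
jog_arm(plan=[{"x": -0.01, "y": 0, "z": 0, "wx": 0, "wy": 0, "wz": 0}, {"x": -0.02, "y": 0, "z": 0, "wx": 0, "wy": 0, "wz": 0}, {"x": -0.03, "y": 0, "z": 0, "wx": 0, "wy": 0, "wz": 0}])

```text
t: 11.63
eef_pos: [0.609, 0.2231, 0.0375]
tool_rot: [0.001, -0.009, 1.0, 0.0]
contact_force: [-10.6, -0.2, 7.0]
gripper_width: 0.603
```

Request:
jog_arm(plan=[{"x": -0.008, "y": 0, "z": 0, "wx": 0, "wy": 0, "wz": 0}, {"x": -0.008, "y": 0, "z": 0, "wx": 0, "wy": 0, "wz": 0}])

```text
t: 11.8
eef_pos: [0.6087, 0.2231, 0.0371]
tool_rot: [-0.001, -0.009, 1.0, 0.0]
contact_force: [-10.0, -0.6, 5.2]
gripper_width: 0.6
```

Run:
```python
from h import *
state()
G=(15,110,90),(28,255,255)
im=cams.read_camera("scene")
for b in ((318,235,355,285),(290,245,316,270)):
  ce,st=blob("scene",*G,b,im);print(ce,st,atz("scene",ce,.105))
chain(([.55,.222,.042],rot(91)),([.55,.22,.20],rot(91)),([.55,.05,.21],rot(88)),([.51,-.13,.21],rot(86.5)),([.47,-.31,.2],rot(86.5)),([.464,-.36,.2],rot(86.5)))
```

```text
t 11.8 p [0.6087 0.2231 0.0371] yaw [-0.017  1.     0.   ] z [-0.003  0.    -1.   ] F [-10.   -0.6   5.2] g 0.6 q [-0.72  0.69  0.39  1.78 -0.37  0.75  1.45]
[340.04444444 252.18518519] [331 244  19  18 270] [0.6644 0.2225 0.105 ]
[305.02898551 255.66304348] [296 247  19  18 276] [0.6592 0.1121 0.105 ]
{'x': 0.294, 'y': -0.001, 'z': -0.024, 'wx': 0.0, 'wy': -0.001, 'wz': -0.0} rows>= 2
{'x': 0.0, 'y': -0.01, 'z': -0.79, 'wx': 0.0, 'wy': 0.0, 'wz': 0.0} rows>= 4
{'x': 0.015, 'y': -0.85, 'z': -0.05, 'wx': 0.0, 'wy': 0.0, 'wz': 0.017} rows>= 5
{'x': 0.168, 'y': -0.906, 'z': 0.0, 'wx': 0.0, 'wy': 0.0, 'wz': 0.008} rows>= 5
{'x': 0.145, 'y': -0.911, 'z': 0.05, 'wx': 0.0, 'wy': 0.0, 'wz': 0.0} rows>= 5
{'x': 0.015, 'y': -0.251, 'z': 0.0, 'wx': 0.0, 'wy': 0.0, 'wz': 0.0} rows>= 2
```

Request:
jog_arm(plan=[{"x": 0.15, "y": 0, "z": -0.01, "wx": 0, "wy": 0, "wz": 0}, {"x": 0.294, "y": 0, "z": -0.024, "wx": 0, "wy": 0, "wz": 0}, {"x": 0.294, "y": 0, "z": -0.2, "wx": 0, "wy": 0, "wz": 0}, {"x": 0.294, "y": 0, "z": -0.4, "wx": 0, "wy": 0, "wz": 0}, {"x": 0.294, "y": -0.01, "z": -0.6, "wx": 0, "wy": 0, "wz": 0}, {"x": 0.294, "y": -0.01, "z": -0.84, "wx": 0, "wy": 0, "wz": 0.03}, {"x": 0.294, "y": -0.1, "z": -0.84, "wx": 0, "wy": 0, "wz": 0.07}, {"x": 0.294, "y": -0.3, "z": -0.84, "wx": 0, "wy": 0, "wz": 0.11}, {"x": 0.294, "y": -0.5, "z": -0.84, "wx": 0, "wy": 0, "wz": 0.15}, {"x": 0.294, "y": -0.7, "z": -0.84, "wx": 0, "wy": 0, "wz": 0.19}, {"x": 0.294, "y": -0.9, "z": -0.84, "wx": 0, "wy": 0, "wz": 0.23}, {"x": 0.294, "y": -0.95, "z": -0.84, "wx": 0, "wy": 0, "wz": 0.27}])

```text
t: 12.85
eef_pos: [0.554, 0.0237, 0.2063]
tool_rot: [0.001, 0.409, 0.913, -0.001]
contact_force: [-0.6, -0.3, 0.2]
gripper_width: 0.6
```

Run:
```python
from h import *
state()
chain(([.53,-.1,.21],rot(0)),([.48,-.24,.2],rot(-50)),([.464,-.36,.2],rot(-93.5)))
```

```text
t 12.85 p [0.554  0.0237 0.2063] yaw [ 0.746  0.666 -0.001] z [ 0.001 -0.002 -1.   ] F [-0.6 -0.3  0.2] g 0.6 q [-0.76  0.38  0.77  1.91 -0.32  0.97  0.89]
{'x': -0.382, 'y': -0.501, 'z': -0.017, 'wx': -0.0, 'wy': 0.001, 'wz': 0.232} rows>= 6
{'x': -0.7, 'y': -0.25, 'z': 0.05, 'wx': 0.0, 'wy': 0.0, 'wz': 0.278} rows>= 7
{'x': -0.447, 'y': 0.408, 'z': 0.0, 'wx': 0.0, 'wy': 0.0, 'wz': 0.242} rows>= 7
```

Request:
jog_arm(plan=[{"x": -0.382, "y": -0.501, "z": 0, "wx": 0, "wy": 0, "wz": 0.04}, {"x": -0.382, "y": -0.501, "z": 0, "wx": 0, "wy": 0, "wz": 0.08}, {"x": -0.382, "y": -0.501, "z": 0, "wx": 0, "wy": 0, "wz": 0.12}, {"x": -0.382, "y": -0.501, "z": 0, "wx": 0, "wy": 0, "wz": 0.16}, {"x": -0.54, "y": -0.7, "z": 0, "wx": 0, "wy": 0, "wz": 0.2}, {"x": -0.65, "y": -0.8, "z": 0.0, "wx": 0, "wy": 0, "wz": 0.24}, {"x": -0.72, "y": -0.9, "z": 0.0, "wx": 0, "wy": 0, "wz": 0.28}, {"x": -0.72, "y": -0.95, "z": 0.0, "wx": 0, "wy": 0, "wz": 0.32}, {"x": -0.72, "y": -0.98, "z": 0.0, "wx": 0, "wy": 0, "wz": 0.36}, {"x": -0.72, "y": -0.98, "z": 0.0, "wx": 0, "wy": 0, "wz": 0.4}, {"x": -0.72, "y": -0.98, "z": 0.0, "wx": 0, "wy": 0, "wz": 0.44}, {"x": -0.72, "y": -0.98, "z": 0.0, "wx": 0, "wy": 0, "wz": 0.48}])

```text
t: 13.85
eef_pos: [0.5042, -0.215, 0.2073]
tool_rot: [0.002, 0.919, 0.393, 0.0]
contact_force: [0.4, -0.8, -0.4]
gripper_width: 0.6
```

Run:
```python
from h import *
state()
chain(([.464,-.36,.2],rot(-93.5)),([.464,-.36,.09],rot(-93.5)))
save("top","t6",(150,100,480,240),2)
for n,z in (("lid_green_knob",.109),("lid_green_hinge",.081)):
 for c in("top","scene"):
  cams.read_camera(c)
  for r in finder.place_of(c,n)[:2]: print(n,c,r["confidence"],atz(c,r["location"],z))
```

```text
t 13.85 p [ 0.5042 -0.215   0.2073] yaw [ 0.723 -0.691  0.004] z [ 0.003 -0.004 -1.   ] F [ 0.4 -0.8 -0.4] g 0.6 q [-0.57  0.54  1.18  1.94 -0.58  1.05  0.11]
{'x': -0.663, 'y': 0.355, 'z': 0.038, 'wx': 0.001, 'wy': -0.0, 'wz': 0.277} rows>= 7
{'x': 0.0, 'y': 0.0, 'z': 0.55, 'wx': 0.0, 'wy': 0.0, 'wz': 0.0} rows>= 3
lid_green_knob top 0.72 [ 0.4681 -0.3668  0.109 ]
lid_green_knob scene 0.95 [ 0.4673 -0.3639  0.109 ]
lid_green_knob scene 0.74 [0.6901 0.0016 0.109 ]
lid_green_hinge top 0.92 [ 0.5539 -0.3613  0.081 ]
```

Request:
jog_arm(plan=[{"x": -0.2, "y": 0.1, "z": 0.0, "wx": 0, "wy": 0, "wz": 0.04}, {"x": -0.35, "y": 0.2, "z": 0.0, "wx": 0, "wy": 0, "wz": 0.08}, {"x": -0.5, "y": 0.28, "z": 0.0, "wx": 0, "wy": 0, "wz": 0.12}, {"x": -0.6, "y": 0.35, "z": 0.0, "wx": 0, "wy": 0, "wz": 0.16}])

```text
t: 14.63
eef_pos: [0.4707, -0.3527, 0.2077]
tool_rot: [0.002, 0.988, 0.153, 0.001]
contact_force: [-0.2, -0.6, 0.7]
gripper_width: 0.599
```

Run:
```python
from h import *
state()
chain(([.466,-.362,.17],rot(-93.5)),([.466,-.362,.09],rot(-93.5)))
```

```text
t 14.63 p [ 0.4707 -0.3527  0.2077] yaw [ 0.303 -0.953  0.003] z [ 0.002 -0.003 -1.   ] F [-0.2 -0.6  0.7] g 0.599 q [-0.28  0.66  1.22  1.85 -0.69  1.14 -0.07]
{'x': -0.037, 'y': 0.037, 'z': 0.189, 'wx': 0.001, 'wy': -0.001, 'wz': 0.117} rows>= 3
{'x': 0.0, 'y': 0.0, 'z': 0.4, 'wx': 0.0, 'wy': 0.0, 'wz': 0.0} rows>= 2
```

Request:
jog_arm(plan=[{"x": -0.037, "y": 0.037, "z": 0.1, "wx": 0, "wy": 0, "wz": 0.04}, {"x": -0.037, "y": 0.037, "z": 0.189, "wx": 0, "wy": 0, "wz": 0.08}, {"x": -0.037, "y": 0.037, "z": 0.189, "wx": 0, "wy": 0, "wz": 0.117}, {"x": -0.037, "y": 0.037, "z": 0.25, "wx": 0, "wy": 0, "wz": 0.117}, {"x": -0.037, "y": 0.037, "z": 0.3, "wx": 0, "wy": 0, "wz": 0.117}, {"x": -0.037, "y": 0.037, "z": 0.3, "wx": 0, "wy": 0, "wz": 0.117}], hand=0.0)

```text
t: 15.13
eef_pos: [0.4656, -0.361, 0.1456]
tool_rot: [0.001, 1.0, -0.028, -0.0]
contact_force: [0.1, 1.4, -0.2]
gripper_width: 0.501
```

Run:
```python
from h import *
state()
chain(([.466,-.362,.096],rot(-93.5)))
t=cams.read_camera("top")[:,:,::-1];s=cams.read_camera("scene")[:,:,::-1]
a=cv2.resize(t[150:250,380:480],None,fx=4,fy=4,interpolation=2);b=cv2.resize(s[180:280,100:200],None,fx=4,fy=4,interpolation=2)
cv2.imwrite("pics/k7.png",np.hstack([a,b]))
```

```text
t 15.13 p [ 0.4656 -0.361   0.1456] yaw [-0.055 -0.998  0.001] z [-0.    -0.001 -1.   ] F [ 0.1  1.4 -0.2] g 0.501 q [-0.24  0.79  1.21  1.9  -0.85  1.09 -0.3 ]
{'x': 0.002, 'y': 0.005, 'z': 0.248, 'wx': 0.0, 'wy': -0.0, 'wz': 0.002} rows>= 2
```

View pics/k7.png

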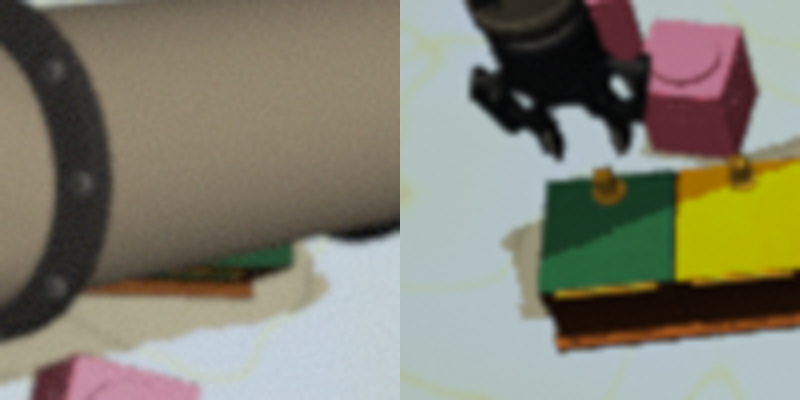

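Run:
```python
from h import *
for p in ([.4656,-.361,.1505],[.466,-.362,.117],[.466,-.350,.117],[.460,-.355,.117]): print(p,(proj("scene",p)-[100,180])*4+[400,0])
print(atz("scene",((606-400)/4+100,172/4+180),.117))
```

```text
[0.4656, -0.361, 0.1505] [591.2 146.4]
[0.466, -0.362, 0.117] [600. 170.]
[0.466, -0.35, 0.117] [614.8 168. ]
[0.46, -0.355, 0.117] [608.8 162.8]
[ 0.4686 -0.3572  0.117 ]
```

Request:
jog_arm(plan=[{"x": 0.005, "y": -0.012, "z": 0.12, "wx": 0, "wy": 0, "wz": 0}, {"x": 0.005, "y": -0.012, "z": 0.2, "wx": 0, "wy": 0, "wz": 0}, {"x": 0.005, "y": -0.012, "z": 0.245, "wx": 0, "wy": 0, "wz": 0}, {"x": 0.005, "y": -0.012, "z": 0.245, "wx": 0, "wy": 0, "wz": 0}])

```text
t: 15.57
eef_pos: [0.4666, -0.3585, 0.0968]
tool_rot: [0.0, 1.0, -0.028, -0.0]
contact_force: [-0.5, 0.0, -1.1]
gripper_width: 0.499
```

Request:
jog_arm(plan=[{"x": 0, "y": 0, "z": 0, "wx": 0, "wy": 0, "wz": 0}, {"x": 0, "y": 0, "z": 0, "wx": 0, "wy": 0, "wz": 0}, {"x": 0, "y": 0, "z": 0, "wx": 0, "wy": 0, "wz": 0}, {"x": 0, "y": 0, "z": 0, "wx": 0, "wy": 0, "wz": 0}, {"x": 0, "y": 0, "z": 0, "wx": 0, "wy": 0, "wz": 0}, {"x": 0, "y": 0, "z": 0, "wx": 0, "wy": 0, "wz": 0}], hand=-1, grip_force=30)

```text
t: 16.07
eef_pos: [0.4668, -0.362, 0.0985]
tool_rot: [0.004, 1.0, -0.029, 0.001]
contact_force: [-0.1, -8.0, -1.8]
gripper_width: 0.158
```

Run:
```python
from h import *
state();p,R,o=cur()
u=np.array([np.cos(np.radians(-3.5)),np.sin(np.radians(-3.5)),0])
for th in list(np.radians(np.arange(10,101,10)))+[np.radians(102)]:
    dx=.090-(.090*np.cos(th)-.028*np.sin(th)); dz=.090*np.sin(th)+.028*np.cos(th)-.028
    print(round(np.degrees(th)),end=" ");rel((p,R),(p+u*dx+[0,0,dz],R))
```

```text
t 16.07 p [ 0.4668 -0.362   0.0985] yaw [-0.057 -0.998  0.007] z [ 0.001 -0.007 -1.   ] F [-0.1 -8.  -1.8] g 0.158 q [-0.2   0.84  1.15  1.93 -0.91  1.02 -0.26]
10 {'x': 0.031, 'y': 0.001, 'z': -0.076, 'wx': 0.0, 'wy': 0.0, 'wz': 0.0} rows>= 1
20 {'x': 0.075, 'y': 0.001, 'z': -0.145, 'wx': 0.0, 'wy': 0.0, 'wz': 0.0} rows>= 1
30 {'x': 0.131, 'y': 0.002, 'z': -0.206, 'wx': 0.0, 'wy': 0.0, 'wz': 0.0} rows>= 2
40 {'x': 0.196, 'y': 0.003, 'z': -0.256, 'wx': 0.0, 'wy': 0.0, 'wz': 0.0} rows>= 2
50 {'x': 0.269, 'y': 0.003, 'z': -0.294, 'wx': 0.0, 'wy': 0.0, 'wz': 0.0} rows>= 2
60 {'x': 0.347, 'y': 0.004, 'z': -0.319, 'wx': 0.0, 'wy': 0.0, 'wz': 0.0} rows>= 3
70 {'x': 0.428, 'y': 0.004, 'z': -0.33, 'wx': 0.0, 'wy': 0.0, 'wz': 0.0} rows>= 3
80 {'x': 0.51, 'y': 0.004, 'z': -0.327, 'wx': 0.0, 'wy': 0.0, 'wz': 0.0} rows>= 3
90 {'x': 0.591, 'y': 0.005, 'z': -0.309, 'wx': 0.0, 'wy': 0.0, 'wz': 0.0} rows>= 4
100 {'x': 0.667, 'y': 0.005, 'z': -0.278, 'wx': 0.0, 'wy': 0.0, 'wz': 0.0} rows>= 4
102 {'x': 0.681, 'y': 0.005, 'z': -0.27, 'wx': 0.0, 'wy': 0.0, 'wz': 0.0} rows>= 4
```

Request:
jog_arm(plan=[{"x": 0.014, "y": 0, "z": -0.038, "wx": 0, "wy": 0, "wz": 0}, {"x": 0.031, "y": 0.001, "z": -0.076, "wx": 0, "wy": 0, "wz": 0}, {"x": 0.052, "y": 0.001, "z": -0.111, "wx": 0, "wy": 0, "wz": 0}, {"x": 0.075, "y": 0.001, "z": -0.145, "wx": 0, "wy": 0, "wz": 0}, {"x": 0.131, "y": 0.002, "z": -0.206, "wx": 0, "wy": 0, "wz": 0}, {"x": 0.196, "y": 0.003, "z": -0.256, "wx": 0, "wy": 0, "wz": 0}, {"x": 0.269, "y": 0.003, "z": -0.294, "wx": 0, "wy": 0, "wz": 0}])

```text
t: 16.65
eef_pos: [0.52, -0.3646, 0.1582]
tool_rot: [0.003, 1.0, -0.029, -0.0]
contact_force: [0.2, -0.6, -8.7]
gripper_width: 0.154
```

Run:
```python
from h import *
state();p,R,o=cur()
u=np.array([np.cos(np.radians(-3.5)),np.sin(np.radians(-3.5)),0])
p0=np.array([.4668,-.362,.0965])
print(p-p0)
for th in np.radians([50,60,70,80,90,100,104]):
    dx=.090-(.090*np.cos(th)-.028*np.sin(th)); dz=.090*np.sin(th)+.028*np.cos(th)-.028
    print(round(np.degrees(th)),end=" ");rel((p,R),(p0+u*dx+[0,0,dz],rot(-93.3)))
```

```text
t 16.65 p [ 0.52   -0.3646  0.1582] yaw [-0.057 -0.998  0.006] z [-0.    -0.006 -1.   ] F [ 0.2 -0.6 -8.7] g 0.154 q [-0.23  0.83  1.2   1.78 -0.85  1.16 -0.39]
[ 0.05320517 -0.0025612   0.0617095 ]
50 {'x': 0.002, 'y': 0.003, 'z': 0.014, 'wx': 0.002, 'wy': 0.0, 'wz': 0.0} rows>= 1
60 {'x': 0.08, 'y': 0.004, 'z': -0.011, 'wx': 0.002, 'wy': 0.0, 'wz': 0.0} rows>= 1
70 {'x': 0.161, 'y': 0.004, 'z': -0.022, 'wx': 0.002, 'wy': 0.0, 'wz': 0.0} rows>= 1
80 {'x': 0.243, 'y': 0.004, 'z': -0.019, 'wx': 0.002, 'wy': 0.0, 'wz': 0.0} rows>= 2
90 {'x': 0.324, 'y': 0.005, 'z': -0.001, 'wx': 0.002, 'wy': 0.0, 'wz': 0.0} rows>= 2
100 {'x': 0.4, 'y': 0.005, 'z': 0.03, 'wx': 0.002, 'wy': 0.0, 'wz': 0.0} rows>= 2
104 {'x': 0.428, 'y': 0.005, 'z': 0.046, 'wx': 0.002, 'wy': 0.0, 'wz': 0.0} rows>= 3
```

Request:
jog_arm(plan=[{"x": 0.04, "y": 0.003, "z": 0.006, "wx": 0, "wy": 0, "wz": 0}, {"x": 0.08, "y": 0.004, "z": -0.005, "wx": 0, "wy": 0, "wz": 0}, {"x": 0.161, "y": 0.004, "z": -0.018, "wx": 0, "wy": 0, "wz": 0}, {"x": 0.243, "y": 0.004, "z": -0.016, "wx": 0, "wy": 0, "wz": 0}, {"x": 0.324, "y": 0.005, "z": 0, "wx": 0, "wy": 0, "wz": 0}, {"x": 0.38, "y": 0.005, "z": 0.022, "wx": 0, "wy": 0, "wz": 0}, {"x": 0.405, "y": 0.005, "z": 0.034, "wx": 0, "wy": 0, "wz": 0}])

```text
t: 17.23
eef_pos: [0.6037, -0.3684, 0.1523]
tool_rot: [0.002, 1.0, -0.027, 0.001]
contact_force: [0.1, 6.8, 7.5]
gripper_width: 0.156
```

Run:
```python
from h import *
state();p,R,o=cur();print(p-[.4668,-.362,.0965])
save("scene","s8",(90,150,260,290),4)
```

```text
t 17.23 p [ 0.6037 -0.3684  0.1523] yaw [-0.054 -0.999  0.003] z [ 0.001 -0.003 -1.   ] F [0.1 6.8 7.5] g 0.156 q [-0.19  0.92  1.15  1.59 -0.88  1.23 -0.49]
[ 0.1369453  -0.00637723  0.05579479]
```

View pics/s8.png

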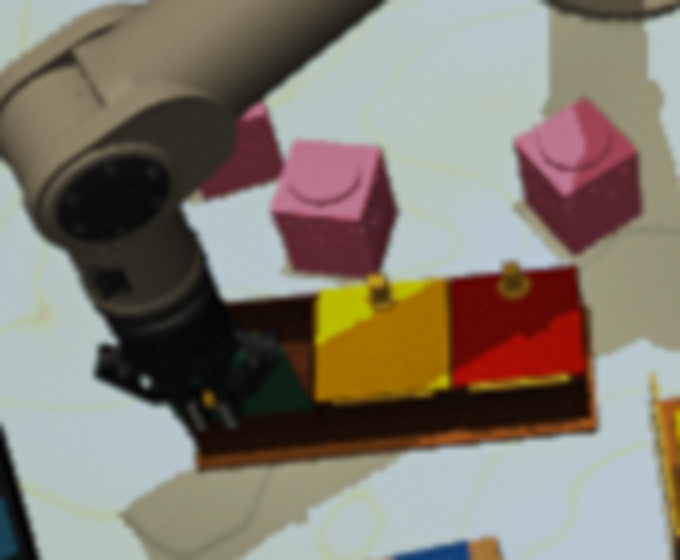

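Request:
jog_arm(plan=[{"x": 0, "y": 0, "z": 0, "wx": 0, "wy": 0, "wz": 0}, {"x": 0, "y": 0, "z": 0, "wx": 0, "wy": 0, "wz": 0}, {"x": 0, "y": 0, "z": 0, "wx": 0, "wy": 0, "wz": 0}, {"x": 0.02, "y": 0, "z": -0.1, "wx": 0, "wy": 0, "wz": 0}, {"x": 0.02, "y": 0, "z": -0.3, "wx": 0, "wy": 0, "wz": 0}, {"x": 0.02, "y": 0, "z": -0.5, "wx": 0, "wy": 0, "wz": 0}, {"x": -0.1, "y": -0.1, "z": -0.7, "wx": 0, "wy": 0, "wz": 0}, {"x": -0.3, "y": -0.3, "z": -0.7, "wx": 0, "wy": 0, "wz": 0}, {"x": -0.5, "y": -0.5, "z": -0.7, "wx": 0, "wy": 0, "wz": 0}, {"x": -0.6, "y": -0.7, "z": -0.7, "wx": 0, "wy": 0, "wz": 0}, {"x": -0.6, "y": -0.9, "z": -0.7, "wx": 0, "wy": 0, "wz": 0}, {"x": -0.6, "y": -1, "z": -0.7, "wx": 0, "wy": 0, "wz": 0}], hand=0.1)

```text
t: 18.28
eef_pos: [0.4932, -0.1719, 0.2905]
tool_rot: [0.002, 1.0, -0.029, 0.0]
contact_force: [0.7, 1.8, -0.5]
gripper_width: 0.548
```

Run:
```python
from h import *
state()
for c in("top","scene"):
  im=cams.read_camera(c);cv2.imwrite(f"pics/raw9_{c}.png",im[:,:,::-1])
  for n,z in (("tin_green_mid",.0385),("lid_green_knob",.165)):
   for r in finder.place_of(c,n)[:3]: print(n,c,r["confidence"],r["location"],atz(c,r["location"],z))
```

```text
t 18.28 p [ 0.4932 -0.1719  0.2905] yaw [-0.058 -0.998  0.003] z [ 0.001 -0.003 -1.   ] F [ 0.7  1.8 -0.5] g 0.548 q [-0.83  0.49  1.44  1.9  -0.52  1.22 -0.84]
tin_green_mid top 0.75 [425.3, 200.9] [ 0.4949 -0.365   0.0385]
lid_green_knob top 0.67 [446.1, 147.1] [ 0.6022 -0.3783  0.165 ]
tin_green_mid scene 0.58 [154.8, 241.1] [ 0.4888 -0.3646  0.0385]
lid_green_knob scene 0.61 [143.3, 249.9] [ 0.5958 -0.3696  0.165 ]
lid_green_knob scene 0.52 [272.1, 252.0] [0.6637 0.0083 0.165 ]
```

Run:
```python
import cv2,numpy as np
a=cv2.imread("pics/raw9_top.png")[140:240,370:470];b=cv2.imread("pics/raw9_scene.png")[200:300,105:205]
cv2.imwrite("pics/c9.png",np.hstack([cv2.resize(i,None,fx=4,fy=4,interpolation=2) for i in(a,b)]))
```

```text
(no output)
```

View pics/c9.png

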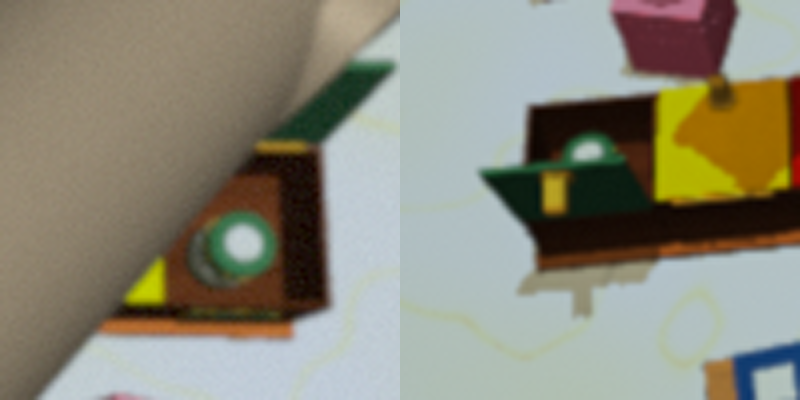

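Run:
```python
from h import *
print(atz("top",(430.5,200.75),.0635),atz("scene",(152,238),.0635))
R=rot(-93.5);T=rot(-93.5,15,-3.5)
chain(([.487,-.33,.23],R),([.486,-.368,.20],T),([.486,-.368,.1],T),([.486,-.368,.033],T))
```

```text
[ 0.4902 -0.3692  0.0635] [ 0.4914 -0.3681  0.0635]
{'x': -0.001, 'y': 0.784, 'z': 0.31, 'wx': 0.001, 'wy': -0.001, 'wz': 0.002} rows>= 5
{'x': 0.007, 'y': 0.19, 'z': 0.15, 'wx': -0.0, 'wy': 0.083, 'wz': 0.0} rows>= 3
{'x': -0.129, 'y': -0.0, 'z': 0.483, 'wx': 0.0, 'wy': 0.0, 'wz': 0.0} rows>= 3
{'x': -0.087, 'y': -0.0, 'z': 0.324, 'wx': 0.0, 'wy': 0.0, 'wz': 0.0} rows>= 2
```

Request:
jog_arm(plan=[{"x": 0, "y": 0.2, "z": 0.05, "wx": 0, "wy": 0, "wz": 0}, {"x": 0, "y": 0.4, "z": 0.1, "wx": 0, "wy": 0, "wz": 0}, {"x": 0, "y": 0.6, "z": 0.2, "wx": 0, "wy": 0.03, "wz": 0}, {"x": 0, "y": 0.784, "z": 0.31, "wx": 0, "wy": 0.06, "wz": 0}, {"x": 0, "y": 0.9, "z": 0.4, "wx": 0, "wy": 0.1, "wz": 0}, {"x": 0, "y": 0.97, "z": 0.45, "wx": 0, "wy": 0.1, "wz": 0}, {"x": 0, "y": 0.97, "z": 0.45, "wx": 0, "wy": 0.1, "wz": 0}], hand=0.22)

```text
t: 19.17
eef_pos: [0.4788, -0.3737, 0.2006]
tool_rot: [0.007, 0.987, -0.034, 0.156]
contact_force: [0.6, 0.3, 1.3]
gripper_width: 0.609
```

Run:
```python
from h import *
state()
T=rot(-93.5,18,-3.5);p,R,o=cur()
for z in (.13,.08,.036): rel((p,R),([.495,-.3678,z],T))
```

```text
t 19.17 p [ 0.4788 -0.3737  0.2006] yaw [-0.069 -0.998  0.004] z [ 0.308 -0.025 -0.951] F [0.6 0.3 1.3] g 0.609 q [-0.15  0.46  1.05  2.   -0.87  0.84 -0.25]
{'x': -0.034, 'y': -0.036, 'z': 0.36, 'wx': 0.002, 'wy': -0.0, 'wz': -0.002} rows>= 2
{'x': -0.112, 'y': -0.037, 'z': 0.598, 'wx': 0.002, 'wy': -0.0, 'wz': -0.002} rows>= 3
{'x': -0.18, 'y': -0.038, 'z': 0.807, 'wx': 0.002, 'wy': -0.0, 'wz': -0.002} rows>= 4
```

Request:
jog_arm(plan=[{"x": -0.034, "y": -0.036, "z": 0.36, "wx": 0.002, "wy": 0, "wz": -0.002}, {"x": -0.034, "y": -0.036, "z": 0.36, "wx": 0.002, "wy": 0, "wz": -0.002}, {"x": -0.073, "y": -0.036, "z": 0.48, "wx": 0.002, "wy": 0, "wz": -0.002}, {"x": -0.112, "y": -0.037, "z": 0.598, "wx": 0.002, "wy": 0, "wz": -0.002}, {"x": -0.135, "y": -0.037, "z": 0.67, "wx": 0.002, "wy": 0, "wz": -0.002}, {"x": -0.158, "y": -0.038, "z": 0.74, "wx": 0.002, "wy": 0, "wz": -0.002}, {"x": -0.18, "y": -0.038, "z": 0.807, "wx": 0.002, "wy": 0, "wz": -0.002}, {"x": -0.18, "y": -0.038, "z": 0.807, "wx": 0.002, "wy": 0, "wz": -0.002}])

```text
t: 19.83
eef_pos: [0.4954, -0.3703, 0.0386]
tool_rot: [0.005, 0.987, -0.032, 0.159]
contact_force: [-11.3, 15.2, 38.0]
gripper_width: 0.611
```

Request:
jog_arm(plan=[{"x": 0, "y": 0, "z": 0, "wx": 0, "wy": 0, "wz": 0}, {"x": 0, "y": 0, "z": 0, "wx": 0, "wy": 0, "wz": 0}, {"x": 0, "y": 0, "z": 0, "wx": 0, "wy": 0, "wz": 0}, {"x": 0, "y": 0, "z": 0, "wx": 0, "wy": 0, "wz": 0}], hand=-1, grip_force=25)

```text
t: 20.17
eef_pos: [0.4959, -0.3728, 0.0404]
tool_rot: [0.005, 0.987, -0.033, 0.16]
contact_force: [-4.1, 4.3, 15.8]
gripper_width: 0.504
```

Run:
```python
from h import *
state();p,R,o=cur()
for z in (.14,.20): rel((p,R),([p[0],p[1],z],R))
```

```text
t 20.17 p [ 0.4959 -0.3728  0.0404] yaw [-0.067 -0.998  0.   ] z [ 0.316 -0.021 -0.949] F [-4.1  4.3 15.8] g 0.504 q [ 0.1   0.68  0.72  2.07 -1.26  0.63  0.1 ]
{'x': 0.158, 'y': 0.0, 'z': -0.472, 'wx': 0.0, 'wy': 0.0, 'wz': 0.0} rows>= 3
{'x': 0.253, 'y': 0.0, 'z': -0.757, 'wx': 0.0, 'wy': 0.0, 'wz': 0.0} rows>= 4
```

Request:
jog_arm(plan=[{"x": 0.04, "y": 0, "z": -0.12, "wx": 0, "wy": 0, "wz": 0}, {"x": 0.08, "y": 0, "z": -0.24, "wx": 0, "wy": 0, "wz": 0}, {"x": 0.12, "y": 0, "z": -0.36, "wx": 0, "wy": 0, "wz": 0}, {"x": 0.16, "y": 0, "z": -0.48, "wx": 0, "wy": 0, "wz": 0}, {"x": 0.2, "y": 0, "z": -0.6, "wx": 0, "wy": 0, "wz": 0}, {"x": 0.25, "y": 0, "z": -0.75, "wx": 0, "wy": 0, "wz": 0}, {"x": 0.25, "y": 0, "z": -0.75, "wx": 0, "wy": 0, "wz": 0}])

```text
t: 20.75
eef_pos: [0.4975, -0.3769, 0.2045]
tool_rot: [0.008, 0.986, -0.034, 0.163]
contact_force: [-0.2, -1.1, -0.1]
gripper_width: 0.503
```

Run:
```python
from h import *
state()
im=cams.read_camera("scene");cv2.imwrite("pics/raw10.png",im[:,:,::-1])
for r in finder.place_of("scene","tin_green_mid")[:2]: print(r["confidence"],r["location"],atz("scene",r["location"],.19))
p,R,o=cur();print(proj("scene",p))
for n,z in (("lid_green_knob",.165),):
   for r in finder.place_of("scene",n)[:3]: print(n,r["confidence"],r["location"],atz("scene",r["location"],z))
chain(([.50,-.19,.2],R),([.50,-.02,.2],R),([.50,.13,.2],R))
```

```text
t 20.75 p [ 0.4975 -0.3769  0.2045] yaw [-0.069 -0.998  0.006] z [ 0.321 -0.028 -0.947] F [-0.2 -1.1 -0.1] g 0.503 q [-0.14  0.47  1.03  1.97 -0.88  0.84 -0.27]
0.73 [138.1, 215.2] [ 0.4844 -0.3807  0.19  ]
0.46 [329.8, 237.0] [0.6545 0.1832 0.19  ]
[139.3 216.3]
lid_green_knob 0.78 [144.8, 251.2] [ 0.601  -0.3651  0.165 ]
{'x': -0.036, 'y': -0.916, 'z': -0.02, 'wx': -0.0, 'wy': 0.001, 'wz': -0.0} rows>= 5
{'x': -0.054, 'y': -0.848, 'z': -0.02, 'wx': 0.0, 'wy': 0.0, 'wz': 0.0} rows>= 5
{'x': -0.047, 'y': -0.748, 'z': -0.018, 'wx': 0.0, 'wy': 0.0, 'wz': 0.0} rows>= 4
```

Request:
jog_arm(plan=[{"x": 0, "y": -0.12, "z": 0, "wx": 0, "wy": 0, "wz": 0}, {"x": -0.01, "y": -0.28, "z": 0, "wx": 0, "wy": 0, "wz": 0}, {"x": -0.02, "y": -0.44, "z": 0, "wx": 0, "wy": 0, "wz": 0}, {"x": -0.03, "y": -0.6, "z": 0, "wx": 0, "wy": 0, "wz": 0}, {"x": -0.036, "y": -0.76, "z": 0, "wx": 0, "wy": 0, "wz": 0}, {"x": -0.036, "y": -0.916, "z": 0, "wx": 0, "wy": 0, "wz": 0}])

```text
t: 21.4
eef_pos: [0.4999, -0.1886, 0.1947]
tool_rot: [0.006, 0.987, -0.034, 0.159]
contact_force: [0.3, -0.2, -1.0]
gripper_width: 0.504
```

Run:
```python
from h import *
state();p,R,o=cur()
chain(([.50,-.02,.2],rot(-90,18,0)),([.50,.13,.2],rot(-89,18,1)),([.555,.222,.18],rot(-89,18,1)))
```

```text
t 21.4 p [ 0.4999 -0.1886  0.1947] yaw [-0.068 -0.998  0.   ] z [ 0.313 -0.022 -0.95 ] F [ 0.3 -0.2 -1. ] g 0.504 q [-0.73  0.33  1.24  2.2  -0.74  0.65 -0.63]
{'x': -0.046, 'y': -0.841, 'z': -0.043, 'wx': 0.007, 'wy': -0.002, 'wz': -0.021} rows>= 5
{'x': 0.0, 'y': -0.75, 'z': 0.0, 'wx': 0.002, 'wy': 0.0, 'wz': -0.005} rows>= 4
{'x': 0.238, 'y': -0.455, 'z': 0.183, 'wx': 0.0, 'wy': 0.0, 'wz': 0.0} rows>= 3
```

Request:
jog_arm(plan=[{"x": -0.01, "y": -0.12, "z": -0.01, "wx": 0, "wy": 0, "wz": -0.01}, {"x": -0.02, "y": -0.28, "z": -0.02, "wx": 0, "wy": 0, "wz": -0.02}, {"x": -0.03, "y": -0.44, "z": -0.03, "wx": 0, "wy": 0, "wz": -0.02}, {"x": -0.04, "y": -0.6, "z": -0.04, "wx": 0, "wy": 0, "wz": -0.02}, {"x": -0.04, "y": -0.76, "z": -0.04, "wx": 0, "wy": 0, "wz": -0.02}, {"x": -0.04, "y": -0.92, "z": -0.04, "wx": 0, "wy": 0, "wz": -0.02}])

```text
t: 21.9
eef_pos: [0.5013, -0.003, 0.199]
tool_rot: [0.011, 0.987, -0.003, 0.158]
contact_force: [0.1, -1.0, -0.7]
gripper_width: 0.504
```

Run:
```python
from h import *
state();p,R,o=cur()
chain(([.50,.13,.2],rot(-89,18,1)),([.57,.222,.16],rot(-89,18,1)))
```

```text
t 21.9 p [ 0.5013 -0.003   0.199 ] yaw [-0.009 -1.     0.021] z [ 0.311 -0.023 -0.95 ] F [ 0.1 -1.  -0.7] g 0.504 q [-1.38  0.28  1.44  2.27 -0.5   0.56 -1.18]
{'x': -0.006, 'y': -0.665, 'z': -0.022, 'wx': 0.009, 'wy': -0.001, 'wz': -0.006} rows>= 4
{'x': 0.279, 'y': -0.454, 'z': 0.301, 'wx': 0.0, 'wy': 0.0, 'wz': 0.0} rows>= 3
```

Request:
jog_arm(plan=[{"x": 0, "y": -0.15, "z": -0.01, "wx": 0.004, "wy": 0, "wz": 0}, {"x": 0, "y": -0.3, "z": -0.015, "wx": 0.009, "wy": 0, "wz": 0}, {"x": 0, "y": -0.45, "z": -0.02, "wx": 0.009, "wy": 0, "wz": 0}, {"x": 0, "y": -0.6, "z": -0.02, "wx": 0.009, "wy": 0, "wz": 0}])

```text
t: 22.23
eef_pos: [0.5003, 0.1182, 0.1996]
tool_rot: [-0.003, 0.988, -0.001, 0.157]
contact_force: [-0.3, -0.2, 0.3]
gripper_width: 0.503
```

Run:
```python
from h import *
state();p,R,o=cur()
chain(([.51,.222,.17],rot(-89,18,1)),([.575,.222,.14],rot(-89,18,1)))
```

```text
t 22.23 p [0.5003 0.1182 0.1996] yaw [-0.001 -1.    -0.005] z [ 0.31   0.005 -0.951] F [-0.3 -0.2  0.3] g 0.503 q [-1.59  0.36  1.42  2.24 -0.53  0.58 -1.4 ]
{'x': -0.001, 'y': -0.518, 'z': 0.158, 'wx': 0.0, 'wy': -0.0, 'wz': -0.006} rows>= 3
{'x': 0.263, 'y': 0.006, 'z': 0.243, 'wx': 0.0, 'wy': 0.0, 'wz': 0.0} rows>= 2
```

Request:
jog_arm(plan=[{"x": 0, "y": -0.15, "z": 0.04, "wx": 0, "wy": 0, "wz": -0.006}, {"x": 0, "y": -0.3, "z": 0.08, "wx": 0, "wy": 0, "wz": -0.006}, {"x": 0, "y": -0.45, "z": 0.12, "wx": 0, "wy": 0, "wz": -0.006}, {"x": 0, "y": -0.518, "z": 0.158, "wx": 0, "wy": 0, "wz": -0.006}, {"x": 0.13, "y": -0.518, "z": 0.25, "wx": 0, "wy": 0, "wz": -0.006}, {"x": 0.26, "y": -0.515, "z": 0.36, "wx": 0, "wy": 0, "wz": -0.006}, {"x": 0.26, "y": -0.515, "z": 0.38, "wx": 0, "wy": 0, "wz": -0.006}, {"x": 0.26, "y": -0.515, "z": 0.38, "wx": 0, "wy": 0, "wz": -0.006}])

```text
t: 22.9
eef_pos: [0.5739, 0.2192, 0.1418]
tool_rot: [0.001, 0.988, 0.007, 0.156]
contact_force: [-0.3, -0.3, -0.1]
gripper_width: 0.502
```

Run:
```python
from h import *
state();p,R,o=cur();T=rot(-89,18,1)
for x,z in ((.588,.08),(.592,.04),(.594,.03),(.594,.027)): rel((p,R),([x,.2215,z],T))
im=cams.read_camera("scene")
for r in finder.place_of("scene","tin_green_mid")[:2]: print(r["confidence"],r["location"],proj("scene",p))
```

```text
t 22.9 p [0.5739 0.2192 0.1418] yaw [ 0.014 -1.     0.004] z [ 0.308  0.001 -0.951] F [-0.3 -0.3 -0.1] g 0.502 q [-1.33  0.58  1.05  2.06 -0.73  0.57 -1.41]
{'x': -0.028, 'y': -0.011, 'z': 0.316, 'wx': 0.001, 'wy': 0.0, 'wz': -0.001} rows>= 2
{'x': -0.071, 'y': -0.012, 'z': 0.512, 'wx': 0.001, 'wy': 0.0, 'wz': -0.001} rows>= 3
{'x': -0.076, 'y': -0.012, 'z': 0.563, 'wx': 0.001, 'wy': 0.0, 'wz': -0.001} rows>= 3
{'x': -0.081, 'y': -0.012, 'z': 0.577, 'wx': 0.001, 'wy': 0.0, 'wz': -0.001} rows>= 3
0.32 [203.1, 302.1] [333.5 222. ]
```

Request:
jog_arm(plan=[{"x": -0.01, "y": -0.011, "z": 0.12, "wx": 0, "wy": 0, "wz": 0}, {"x": -0.02, "y": -0.011, "z": 0.22, "wx": 0, "wy": 0, "wz": 0}, {"x": -0.028, "y": -0.011, "z": 0.316, "wx": 0, "wy": 0, "wz": 0}, {"x": -0.05, "y": -0.012, "z": 0.41, "wx": 0, "wy": 0, "wz": 0}, {"x": -0.071, "y": -0.012, "z": 0.49, "wx": 0, "wy": 0, "wz": 0}, {"x": -0.074, "y": -0.012, "z": 0.53, "wx": 0, "wy": 0, "wz": 0}, {"x": -0.076, "y": -0.012, "z": 0.563, "wx": 0, "wy": 0, "wz": 0}, {"x": -0.076, "y": -0.012, "z": 0.563, "wx": 0, "wy": 0, "wz": 0}])

```text
t: 23.67
eef_pos: [0.5921, 0.2229, 0.0305]
tool_rot: [0.0, 0.988, 0.008, 0.155]
contact_force: [-0.4, 0.1, -1.3]
gripper_width: 0.506
```

Request:
jog_arm(plan=[{"x": -0.003, "y": 0, "z": 0.007, "wx": 0, "wy": 0, "wz": 0}, {"x": -0.006, "y": 0, "z": 0.016, "wx": 0, "wy": 0, "wz": 0}, {"x": -0.006, "y": 0, "z": 0.016, "wx": 0, "wy": 0, "wz": 0}])

```text
t: 23.92
eef_pos: [0.592, 0.2232, 0.0275]
tool_rot: [-0.0, 0.988, 0.008, 0.156]
contact_force: [-0.7, 0.8, -0.8]
gripper_width: 0.507
```

Request:
jog_arm(plan=[{"x": -0.003, "y": 0, "z": 0.009, "wx": 0, "wy": 0, "wz": 0}, {"x": -0.005, "y": 0, "z": 0.014, "wx": 0, "wy": 0, "wz": 0}, {"x": -0.005, "y": 0, "z": 0.014, "wx": 0, "wy": 0, "wz": 0}])

```text
t: 24.17
eef_pos: [0.5929, 0.2235, 0.027]
tool_rot: [-0.002, 0.988, 0.008, 0.157]
contact_force: [-11.4, -2.0, 22.4]
gripper_width: 0.506
```

Request:
jog_arm(plan=[{"x": 0.001, "y": -0.003, "z": -0.003, "wx": 0, "wy": 0, "wz": 0}, {"x": 0.011, "y": -0.003, "z": 0.0, "wx": 0, "wy": 0, "wz": 0}, {"x": 0.02, "y": -0.003, "z": 0.003, "wx": 0, "wy": 0, "wz": 0}])

```text
t: 24.42
eef_pos: [0.5972, 0.2244, 0.028]
tool_rot: [-0.002, 0.988, 0.008, 0.157]
contact_force: [0.5, -0.7, 0.2]
gripper_width: 0.504
```

Request:
jog_arm(plan=[{"x": 0.009, "y": 0.006, "z": 0.004, "wx": 0, "wy": 0, "wz": 0}, {"x": 0.018, "y": 0.008, "z": 0.007, "wx": 0, "wy": 0, "wz": 0}, {"x": 0.018, "y": 0.008, "z": 0.007, "wx": 0, "wy": 0, "wz": 0}])

```text
t: 24.67
eef_pos: [0.601, 0.2227, 0.0274]
tool_rot: [-0.002, 0.988, 0.008, 0.157]
contact_force: [-0.4, 0.2, -0.3]
gripper_width: 0.501
```

Run:
```python
from h import *
state()
im=cams.read_camera("scene")
G=(15,110,90),(28,255,255)
ce,st=blob("scene",*G,(318,235,355,285),im);print(ce,atz("scene",ce,.105))
```

```text
t 24.67 p [0.601  0.2227 0.0274] yaw [ 0.016 -1.    -0.001] z [ 0.31   0.006 -0.951] F [-0.4  0.2 -0.3] g 0.501 q [-1.07  0.72  0.72  2.05 -0.94  0.36 -1.23]
[339.65427509 251.72862454] [0.6626 0.2217 0.105 ]
```

Request:
jog_arm(plan=[{"x": 0.008, "y": 0, "z": 0.002, "wx": 0, "wy": 0, "wz": 0}, {"x": 0.015, "y": 0, "z": 0.005, "wx": 0, "wy": 0, "wz": 0}, {"x": 0.015, "y": 0, "z": 0.005, "wx": 0, "wy": 0, "wz": 0}])

```text
t: 24.97
eef_pos: [0.6016, 0.2227, 0.0269]
tool_rot: [-0.002, 0.988, 0.008, 0.154]
contact_force: [-12.5, -0.6, 11.8]
gripper_width: 0.501
```

Request:
jog_arm(plan=[{"x": 0, "y": 0, "z": -0.001, "wx": 0, "wy": 0, "wz": 0}, {"x": 0, "y": 0, "z": -0.001, "wx": 0, "wy": 0, "wz": 0}, {"x": 0, "y": 0, "z": -0.001, "wx": 0, "wy": 0, "wz": 0}, {"x": 0, "y": 0, "z": -0.001, "wx": 0, "wy": 0, "wz": 0}], hand=0.24)

```text
t: 25.3
eef_pos: [0.6022, 0.2227, 0.0272]
tool_rot: [-0.002, 0.988, 0.008, 0.155]
contact_force: [0.1, -0.7, -0.8]
gripper_width: 0.621
```

Request:
jog_arm(plan=[{"x": 0, "y": 0, "z": -0.06, "wx": 0, "wy": 0, "wz": 0}, {"x": 0, "y": 0, "z": -0.14, "wx": 0, "wy": 0, "wz": 0}, {"x": 0, "y": 0, "z": -0.25, "wx": 0, "wy": 0, "wz": 0}, {"x": 0, "y": 0, "z": -0.38, "wx": 0, "wy": 0, "wz": 0}, {"x": 0, "y": 0, "z": -0.5, "wx": 0, "wy": 0, "wz": 0}, {"x": 0, "y": 0, "z": -0.65, "wx": 0, "wy": 0, "wz": 0}, {"x": 0, "y": 0, "z": -0.8, "wx": 0, "wy": 0, "wz": 0}, {"x": 0, "y": 0.2, "z": -0.9, "wx": 0, "wy": 0, "wz": 0}, {"x": 0, "y": 0.4, "z": -0.9, "wx": 0, "wy": -0.03, "wz": 0}, {"x": 0, "y": 0.6, "z": -0.9, "wx": 0, "wy": -0.06, "wz": 0}, {"x": 0, "y": 0.8, "z": -0.9, "wx": 0, "wy": -0.1, "wz": 0}, {"x": 0, "y": 0.95, "z": -0.9, "wx": 0, "wy": -0.1, "wz": 0}])

```text
t: 26.3
eef_pos: [0.5529, 0.0305, 0.1996]
tool_rot: [-0.001, 1.0, 0.009, -0.002]
contact_force: [0.7, -0.5, -0.2]
gripper_width: 0.619
```

Run:
```python
from h import *
state()
t=cams.read_camera("top");s=cams.read_camera("scene")
cv2.imwrite("pics/raw12t.png",t[:,:,::-1]);cv2.imwrite("pics/raw12s.png",s[:,:,::-1])
G=(15,110,90),(28,255,255)
for c,im,b in(("top",t,(190,120,228,155)),("scene",s,(318,235,355,285))):
  ce,st=blob(c,*G,b,im);print(c,ce,st,atz(c,ce,.105))
W=(0,0,190),(180,50,255)
for nm,b in(("green",(185,145,228,190)),("red",(235,150,258,180))):
  ce,st=blob("top",(0,0,200),(180,40,255),b,t);print(nm,ce,st,atz("top",ce,.05))
cams.read_camera("top")
for r in finder.place_of("top","tin_green_mid")[:2]: print(r["confidence"],r["location"],atz("top",r["location"],.025))
chain(([.50,-.14,.25],rot(-91)),([.58,-.33,.26],rot(-93.5)),([.62,-.368,.24],rot(-93.5)))
```

```text
t 26.3 p [0.5529 0.0305 0.1996] yaw [ 0.019 -1.    -0.001] z [-0.004  0.001 -1.   ] F [ 0.7 -0.5 -0.2] g 0.619 q [-0.96  0.52  1.09  1.93 -0.54  1.03 -1.18]
top [202.28571429 137.20168067] [192 127  23  23 357] [0.66   0.2256 0.105 ]
scene [339.70740741 251.76296296] [330 243  20  18 270] [0.6627 0.2219 0.105 ]
green [185.94871795 157.55128205] [185 145   3  28  78] [0.6234 0.2804 0.05  ]
red [279.5 209.5] [     0      0    560    420 235200] [0.4757 0.0281 0.05  ]
{'x': -0.265, 'y': 0.845, 'z': -0.258, 'wx': -0.0, 'wy': 0.001, 'wz': 0.01} rows>= 5
{'x': 0.417, 'y': 0.943, 'z': -0.05, 'wx': 0.0, 'wy': 0.0, 'wz': 0.014} rows>= 5
{'x': 0.211, 'y': 0.177, 'z': 0.1, 'wx': 0.0, 'wy': 0.0, 'wz': 0.0} rows>= 2
```

Request:
jog_arm(plan=[{"x": -0.06, "y": 0.15, "z": -0.08, "wx": 0, "wy": 0, "wz": 0}, {"x": -0.12, "y": 0.3, "z": -0.16, "wx": 0, "wy": 0, "wz": 0}, {"x": -0.18, "y": 0.45, "z": -0.25, "wx": 0, "wy": 0, "wz": 0}, {"x": -0.2, "y": 0.6, "z": -0.25, "wx": 0, "wy": 0, "wz": 0.01}, {"x": -0.2, "y": 0.75, "z": -0.25, "wx": 0, "wy": 0, "wz": 0.01}, {"x": -0.2, "y": 0.9, "z": -0.25, "wx": 0, "wy": 0, "wz": 0.01}], hand=0.0)

```text
t: 27.0
eef_pos: [0.5135, -0.1497, 0.2485]
tool_rot: [-0.001, 1.0, -0.007, -0.001]
contact_force: [0.5, 0.4, -0.3]
gripper_width: 0.499
```

Run:
```python
from h import *
state()
chain(([.57,-.28,.26],rot(-93.5)),([.602,-.367,.25],rot(-93.5)),([.602,-.367,.154],rot(-93.5)))
t=cams.read_camera("top")
for n,z in(("tin_green_mid",.025),("tin_red_mid",.025),("lid_green_knob",.165)):
  for r in finder.place_of("top",n)[:3]: print(n,round(r["confidence"],2),np.round(r["location"],1),atz("top",r["location"],z))
h=cv2.cvtColor(t,cv2.COLOR_RGB2HSV)
ys,xs=np.where((cv2.inRange(h,(60,80,40),(90,255,255))>0));m=(xs>185)&(xs<228)&(ys>155)&(ys<190);print("green tin px",m.sum(),xs[m].min(),xs[m].max(),ys[m].min(),ys[m].max(),proj("top",[.597,.2227,.05]))
```

```text
t 27.0 p [ 0.5135 -0.1497  0.2485] yaw [-0.015 -1.    -0.002] z [-0.001  0.002 -1.   ] F [ 0.5  0.4 -0.3] g 0.499 q [-0.72  0.42  1.16  1.92 -0.43  1.09 -0.96]
{'x': 0.292, 'y': 0.647, 'z': -0.059, 'wx': -0.001, 'wy': 0.0, 'wz': 0.015} rows>= 4
{'x': 0.186, 'y': 0.424, 'z': 0.05, 'wx': 0.0, 'wy': 0.0, 'wz': 0.0} rows>= 3
{'x': 0.0, 'y': 0.0, 'z': 0.48, 'wx': 0.0, 'wy': 0.0, 'wz': 0.0} rows>= 3
tin_green_mid 0.68 [284.4 143.8] [0.6673 0.0116 0.025 ]
tin_green_mid 0.54 [207.  168.7] [0.5984 0.2274 0.025 ]
tin_red_mid 0.59 [430.5 176.1] [ 0.5672 -0.3904  0.025 ]
tin_red_mid 0.56 [247.9 171.5] [0.5885 0.1141 0.025 ]
lid_green_knob 0.91 [443.1 148.1] [ 0.5997 -0.3708  0.165 ]
green tin px 134 193 222 156 174 [207.  166.6]
```

Request:
jog_arm(plan=[{"x": 0.1, "y": 0.2, "z": -0.05, "wx": 0, "wy": 0, "wz": 0.005}, {"x": 0.2, "y": 0.4, "z": -0.06, "wx": 0, "wy": 0, "wz": 0.01}, {"x": 0.29, "y": 0.6, "z": -0.06, "wx": 0, "wy": 0, "wz": 0.015}, {"x": 0.38, "y": 0.8, "z": -0.05, "wx": 0, "wy": 0, "wz": 0.015}, {"x": 0.44, "y": 0.95, "z": -0.03, "wx": 0, "wy": 0, "wz": 0.015}, {"x": 0.44, "y": 1, "z": -0.02, "wx": 0, "wy": 0, "wz": 0.015}, {"x": 0.44, "y": 1, "z": -0.02, "wx": 0, "wy": 0, "wz": 0.015}])

```text
t: 27.78
eef_pos: [0.5976, -0.3531, 0.2501]
tool_rot: [-0.0, 0.999, -0.033, -0.002]
contact_force: [-0.6, -0.1, 0.2]
gripper_width: 0.498
```

Run:
```python
from h import *
state();p,R,o=cur()
for z in(.22,.154): rel((p,R),([.602,-.368,z],rot(-93.5)))
```

```text
t 27.78 p [ 0.5976 -0.3531  0.2501] yaw [-0.067 -0.998  0.   ] z [-0.005  0.    -1.   ] F [-0.6 -0.1  0.2] g 0.498 q [-0.16  0.68  0.99  1.52 -0.58  1.26 -0.73]
{'x': 0.028, 'y': 0.073, 'z': 0.151, 'wx': 0.0, 'wy': 0.001, 'wz': -0.002} rows>= 1
{'x': 0.029, 'y': 0.073, 'z': 0.481, 'wx': 0.0, 'wy': 0.001, 'wz': -0.002} rows>= 3
```

Request:
jog_arm(plan=[{"x": 0.028, "y": 0.073, "z": 0.05, "wx": 0, "wy": 0.001, "wz": 0}, {"x": 0.028, "y": 0.073, "z": 0.15, "wx": 0, "wy": 0.001, "wz": 0}, {"x": 0.029, "y": 0.073, "z": 0.25, "wx": 0, "wy": 0.001, "wz": 0}, {"x": 0.029, "y": 0.073, "z": 0.35, "wx": 0, "wy": 0.001, "wz": 0}, {"x": 0.029, "y": 0.073, "z": 0.44, "wx": 0, "wy": 0.001, "wz": 0}, {"x": 0.029, "y": 0.073, "z": 0.48, "wx": 0, "wy": 0.001, "wz": 0}, {"x": 0.029, "y": 0.073, "z": 0.48, "wx": 0, "wy": 0.001, "wz": 0}])

```text
t: 28.37
eef_pos: [0.6025, -0.3639, 0.1518]
tool_rot: [-0.002, 0.999, -0.032, -0.002]
contact_force: [0.8, 0.2, -0.3]
gripper_width: 0.5
```

Request:
jog_arm(plan=[{"x": 0, "y": 0, "z": 0, "wx": 0, "wy": 0, "wz": 0}, {"x": 0, "y": 0, "z": 0, "wx": 0, "wy": 0, "wz": 0}, {"x": 0, "y": 0, "z": 0, "wx": 0, "wy": 0, "wz": 0}, {"x": 0, "y": 0, "z": 0, "wx": 0, "wy": 0, "wz": 0}, {"x": 0, "y": 0, "z": 0, "wx": 0, "wy": 0, "wz": 0}, {"x": 0, "y": 0, "z": 0, "wx": 0, "wy": 0, "wz": 0}], hand=-1, grip_force=30)

```text
t: 28.87
eef_pos: [0.6017, -0.3679, 0.1538]
tool_rot: [0.002, 0.999, -0.033, -0.001]
contact_force: [-1.8, -9.1, -3.8]
gripper_width: 0.158
```

Run:
```python
from h import *
state();p,R,o=cur()
u=np.array([np.cos(np.radians(-3.5)),np.sin(np.radians(-3.5)),0])
f=lambda th:u*(.090-(.090*np.cos(th)-.028*np.sin(th)))+[0,0,.090*np.sin(th)+.028*np.cos(th)-.028]
a=np.radians(100.3)
for d in range(90,-1,-10): print(d,end=" ");rel((p,R),(p+f(np.radians(d))-f(a),R))
```

```text
t 28.87 p [ 0.6017 -0.3679  0.1538] yaw [-0.065 -0.998  0.004] z [-0.003 -0.004 -1.   ] F [-1.8 -9.1 -3.8] g 0.158 q [-0.1   0.78  0.91  1.58 -0.66  1.11 -0.66]
90 {'x': -0.078, 'y': 0.0, 'z': -0.032, 'wx': 0.0, 'wy': 0.0, 'wz': 0.0} rows>= 1
80 {'x': -0.159, 'y': 0.001, 'z': -0.049, 'wx': 0.0, 'wy': 0.0, 'wz': 0.0} rows>= 1
70 {'x': -0.241, 'y': 0.001, 'z': -0.052, 'wx': 0.0, 'wy': 0.0, 'wz': 0.0} rows>= 2
60 {'x': -0.322, 'y': 0.002, 'z': -0.041, 'wx': 0.0, 'wy': 0.0, 'wz': 0.0} rows>= 2
50 {'x': -0.4, 'y': 0.002, 'z': -0.016, 'wx': 0.0, 'wy': 0.0, 'wz': 0.0} rows>= 2
40 {'x': -0.473, 'y': 0.002, 'z': 0.023, 'wx': 0.0, 'wy': 0.0, 'wz': 0.0} rows>= 3
30 {'x': -0.538, 'y': 0.002, 'z': 0.073, 'wx': 0.0, 'wy': 0.0, 'wz': 0.0} rows>= 3
20 {'x': -0.593, 'y': 0.002, 'z': 0.134, 'wx': 0.0, 'wy': 0.0, 'wz': 0.0} rows>= 3
10 {'x': -0.636, 'y': 0.002, 'z': 0.204, 'wx': 0.0, 'wy': 0.0, 'wz': 0.0} rows>= 4
0 {'x': -0.667, 'y': 0.002, 'z': 0.28, 'wx': 0.0, 'wy': 0.0, 'wz': 0.0} rows>= 4
```

Request:
jog_arm(plan=[{"x": -0.078, "y": 0, "z": -0.03, "wx": 0, "wy": 0, "wz": 0}, {"x": -0.159, "y": 0, "z": -0.047, "wx": 0, "wy": 0, "wz": 0}, {"x": -0.241, "y": 0, "z": -0.05, "wx": 0, "wy": 0, "wz": 0}, {"x": -0.322, "y": 0, "z": -0.04, "wx": 0, "wy": 0, "wz": 0}, {"x": -0.4, "y": 0, "z": -0.016, "wx": 0, "wy": 0, "wz": 0}, {"x": -0.473, "y": 0, "z": 0.023, "wx": 0, "wy": 0, "wz": 0}, {"x": -0.538, "y": 0, "z": 0.073, "wx": 0, "wy": 0, "wz": 0}, {"x": -0.593, "y": 0, "z": 0.134, "wx": 0, "wy": 0, "wz": 0}, {"x": -0.636, "y": 0, "z": 0.204, "wx": 0, "wy": 0, "wz": 0}, {"x": -0.655, "y": 0, "z": 0.25, "wx": 0, "wy": 0, "wz": 0}])

```text
t: 29.7
eef_pos: [0.4687, -0.3622, 0.1059]
tool_rot: [0.004, 0.999, -0.034, -0.001]
contact_force: [-7.6, -4.1, 7.6]
gripper_width: 0.149
```

Request:
jog_arm(plan=[{"x": -0.006, "y": 0, "z": 0.018, "wx": 0, "wy": 0, "wz": 0}, {"x": -0.01, "y": 0, "z": 0.03, "wx": 0, "wy": 0, "wz": 0}, {"x": -0.01, "y": 0, "z": 0.03, "wx": 0, "wy": 0, "wz": 0}])

```text
t: 29.95
eef_pos: [0.4664, -0.3622, 0.1008]
tool_rot: [0.004, 0.999, -0.034, -0.001]
contact_force: [-5.6, 1.0, 5.4]
gripper_width: 0.158
```

Request:
jog_arm(plan=[{"x": 0, "y": 0, "z": 0, "wx": 0, "wy": 0, "wz": 0}, {"x": 0, "y": 0, "z": 0, "wx": 0, "wy": 0, "wz": 0}, {"x": 0, "y": 0, "z": 0, "wx": 0, "wy": 0, "wz": 0}, {"x": 0, "y": 0, "z": 0, "wx": 0, "wy": 0, "wz": 0}, {"x": 0, "y": 0, "z": -0.1, "wx": 0, "wy": 0, "wz": 0}, {"x": 0, "y": 0, "z": -0.3, "wx": 0, "wy": 0, "wz": 0}, {"x": 0, "y": 0, "z": -0.5, "wx": 0, "wy": 0, "wz": 0}, {"x": 0, "y": -0.2, "z": -0.6, "wx": 0, "wy": 0, "wz": 0}, {"x": 0, "y": -0.4, "z": -0.6, "wx": 0, "wy": 0, "wz": 0}, {"x": 0, "y": -0.6, "z": -0.6, "wx": 0, "wy": 0, "wz": 0}, {"x": 0, "y": -0.8, "z": -0.6, "wx": 0, "wy": 0, "wz": 0}, {"x": 0, "y": -1, "z": -0.6, "wx": 0, "wy": 0, "wz": 0}], hand=0.0)

```text
t: 30.95
eef_pos: [0.4803, -0.1598, 0.2194]
tool_rot: [0.003, 0.999, -0.034, -0.0]
contact_force: [1.6, 1.0, 0.0]
gripper_width: 0.505
```

Request:
jog_arm(plan=[{"x": 0, "y": -0.2, "z": 0, "wx": 0, "wy": 0, "wz": 0}, {"x": 0, "y": -0.4, "z": 0, "wx": 0, "wy": 0, "wz": 0}, {"x": 0, "y": -0.4, "z": 0, "wx": 0, "wy": 0, "wz": 0}, {"x": 0, "y": -0.4, "z": 0, "wx": 0, "wy": 0, "wz": 0}])

```text
t: 31.28
eef_pos: [0.4865, -0.0765, 0.2186]
tool_rot: [0.003, 1.0, -0.03, -0.001]
contact_force: [0.1, -0.1, 0.2]
gripper_width: 0.503
```

Run:
```python
from h import *
state()
t=cams.read_camera("top")[:,:,::-1];s=cams.read_camera("scene")[:,:,::-1]
for n,z in(("lid_green_knob",.109),("tin_green_mid",.025),("packet",0),("scoop",0),("caddy_red_mid",.052),("caddy_yellow_mid",.052),("tin_red_mid",.025),("tin_yellow_mid",.025)):
 for c in("top","scene"):
  for r in finder.place_of(c,n)[:1]: print(n,c,round(r["confidence"],2),atz(c,r["location"],z)[:2])
a=cv2.resize(t[110:240,120:470],(800,297),interpolation=2);b=cv2.resize(s[160:310,110:410],(600,300),interpolation=2)
W=np.zeros((600,800,3),np.uint8);W[:297]=a;W[299:599,:600]=b;cv2.imwrite("pics/end.png",W)
```

```text
t 31.28 p [ 0.4865 -0.0765  0.2186] yaw [-0.06  -0.998  0.007] z [-0.001 -0.007 -1.   ] F [ 0.1 -0.1  0.2] g 0.503 q [-0.95  0.41  1.25  2.05 -0.45  1.01 -1.1 ]
lid_green_knob scene 0.96 [ 0.4738 -0.3677]
tin_green_mid top 0.65 [0.598  0.2216]
tin_green_mid scene 0.54 [0.6004 0.2206]
packet scene 0.89 [ 0.7008 -0.2316]
scoop top 0.58 [0.573  0.4126]
scoop scene 0.74 [0.5791 0.4062]
caddy_red_mid top 0.8 [0.6545 0.1188]
caddy_red_mid scene 0.89 [0.6589 0.1016]
caddy_yellow_mid top 0.59 [0.6559 0.0128]
caddy_yellow_mid scene 0.68 [0.6578 0.0044]
tin_red_mid top 0.77 [0.5882 0.1141]
tin_red_mid scene 0.67 [0.585  0.0133]
tin_yellow_mid top 0.61 [0.5861 0.0188]
tin_yellow_mid scene 0.48 [0.583  0.0129]
```

View pics/end.png

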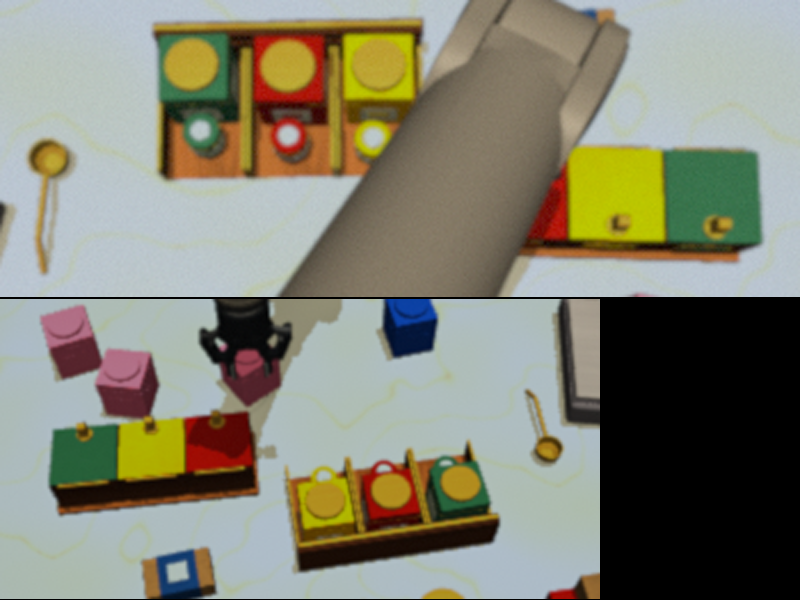

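The last picture shows all three lids shut. The green caddy and tin are lined up in the left lane, as in the lanes beside it, and the robot is clear.

```bash
python3 -c "
from h import *
print(bot.hand_in());state()"
```

```text
the job is handed in; nothing more can be done
None
the job is handed in; nothing more can be done
```

The empty lane is restocked like its neighbours, and I handed the job in at about 31 s of the 72 s allowed.

**What I did**
- **Caddy:** I pushed the tall green caddy along the counter with two fingers, low on its side. It went across to the lane first, then in until the force rose to about 10 N at the back wall.
- **Bin:** I opened the green lid by its knob and took out the small green tin. After placing the tin I took the knob again, lowered the lid almost shut and let it drop the last few millimetres.
- **Tin:** I set it down in front of the caddy and slid it forward until it pressed against the caddy, then let go.

**Last checks**
- **Placement:** Both cameras put the caddy at about (0.66, 0.22) and the tin at about (0.598, 0.221), standing against the caddy's front.
- **Lids and stock:** The last picture shows all three lids flush and the other stock, packet, scoop, and pink and blue blocks apparently where they were. In the top view the arm hid part of the red bin and the packet, so I checked those in the scene view only.

**Failed or disagreed**
- **Force in the bin:** A finger pressed on something in the bin on the way down to the tin; I read about 38 N upward there. I think it was the bin's edge. That is close to the 40 N limit, which applies to the arm and the gripper's body.
- **Arm joint 3:** It came within 0.02 rad of its range limit twice in the readings I took, but none showed it past the limit.
- **Finder:** In the final check the scene camera gave the red tin the yellow tin's position. The top camera and the picture show the red tin in its place.

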